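# Stir the hazelnuts in the pot

### The arm

A 7-joint arm with a two-finger parallel gripper is mounted at the origin on a cart in front of the work surface, level with it; the furniture and walls round the work are solid. World frame = base frame: x ahead of the robot, y to its left, z up, the work surface at z = 0. Lengths are in mm, angles in rad, forces in N, time in s.
With the tool pointing down it reaches from about 400 to 850 mm from the base axis. Payload 10.4 kg.
Tool frame: the origin (TCP) lies midway between the tips of the shut fingers; the grasp point (between the pads) lies 19 mm behind it (r.grip_depth is the x of the grasp point in the tool frame, in mm); x points along the fingers, y is the direction in which the jaws open and shut, and the axes are right-handed (so a half turn about x gives the same grasp; the last joint's range is limited). The gripper opens to 85 mm and grips with 20 to 120 N. Pads are 22 mm wide; open, the fingers measure 114 mm over their backs; the gripper's body (76 mm by 85 mm) begins 54 mm behind the grasp point. The pads swing forward as they close: fully open they stand 13 mm farther back than shut.
Start: joints at [-1.17, 0.332, -0.065, 1.46, 0.022, 1.35, -0.088], TCP at [257.007, 569.736, 231.338] pointing down, gripper open.
Joint ranges: [-2.6, 2.6], [-0.5, 2.12], [-1.47, 1.34], [0.16, 2.42], [-1.27, 4.41], [0.06, 2.06], [-2.6, 2.6]. Speed limits (rad/s): [2.22, 2.22, 2.79, 2.79, 3.14, 3.14, 3.14].

### API

Orientations are given as a unit quaternion [w, x, y, z].
In Python, from plant import r gives the robot as it stands. The module is installed in compiled form; this text tells all that it offers.
- The arm moves only by the tool play_rows, never from a script. Its argument "targets" is a list of rows, each an object with "delta_pos": the shift along the tool's x, y, z in cm, a list of three; "rot": the turn, a rotation vector about the tool's x, y, z in degrees, a list of three; "fingers": the finger opening in cm, from 0 to 8.54. A call has 1 to 12 rows; each row shifts and turns the commanded pose from where the row before left it, along the tool's axes as they then stand; what a row does not reach is not made up. A row lasts 1/10 s, in which the tool goes at most 50 mm and 8.59 degrees, less where a joint would pass 70% of its speed; a pose out of reach is approached as far as the arm can. A call is refused whole if a number of a shift passes 5 or a number of a turn 8.59, either way. A call with a gripper value outside its range is refused whole. The fingers move at their own pace and stop on an object; "force" is the grip in N (left out, the last holds). Time passes only in rows, so rows that do not move let the fingers close. It gives the time, the measured TCP pose, the force and the opening at its end, in the units of the state.
- r.observe(): the state, without advancing time (a new reading comes with each control period).
- r.camera(name): name is "scene" or "top" or "wrist"; returns the picture (400x640x3 uint8, red, green, blue); there is no depth.
- r.camera_info(name): a dict with "K" (3x3 intrinsics, pixels), "position" and "rotation" of the camera in the world. Camera axes: x right, y down, z forward; pixel columns grow to the right and rows downward; lengths in mm; the calibration is good to about 2 mm. The wrist camera is an equidistant fisheye: a pixel r from the principal point sees the ray r / f radians off the axis. A picture is of the moment at which its call begins: read the wrist's pose just before it. camera_info takes no time and is no camera call; for the wrist camera it gives the pose at the moment of the call.
- r.close_job(): hands the job in, once; it reports no verdict.
Trained networks look in the newest picture that a camera, given by its name, has taken for a name from the list of things; names that differ only in an ending like _2 or _b are one class to them, and where a whole thing is asked for, a point or a joint stands for the part that bears it (a point fixed in the world has none). Each returns a list of dicts, best first, with "conf" (0 to 1); they miss things now and then, are a little off and sometimes report something else, mostly with a low value. They report only what shows in the picture. A call takes as long as a camera call.
- r.recognise(label, camera): "at" ([column, row] as shares, 0 to 1, of the picture: columns of its width, rows of its height, amid what is visible of it).
- r.trace(label, camera): "mask" (400x640 bool, what is visible of it) and "at" ([column, row] as shares, 0 to 1, of the picture: columns of its width, rows of its height, amid what is visible of it).
- r.spot_point(label, camera): "at" ([column, row] as shares, 0 to 1, of the picture: columns of its width, rows of its height: a listed point, or the origin of a listed thing).
The state is a dict: "time_s": time; "joint_pos": joint angles; "dq": joint speeds; "joint_efforts": joint torques, N m; "tcp_pos": TCP position; "ee_rot": TCP orientation; "force": force on the tool from outside, world axes, zero at the start; "wrist_torque": the same for the moment, N m; "width": opening from 0.0 (shut) to 1.0 (fully open).
Only numpy, scipy, OpenCV 4.12 (cv2) and the standard library are available. Lean on these libraries where they do the work, as an engineer would, in place of code of your own. Each camera call takes 0.05 s, during which the arm holds its last target.

### The job

Pick up the wooden spoon, lean it head down in the pot of hazelnuts with its handle between the prongs of the rest on the rim, and let go of it. Then take it again so that you can hold it nearly upright, and stir the nuts about two full turns clockwise as seen from above, its head down near the bottom of the pot and a little under half-way out from the middle. Finally lean it in the rest again as before and let go, with all the nuts in the pot and without shoving the pot or the things around it.

Things in the scene. Friction and masses are not known exactly. Their poses are not given: they have to be found in the camera images.
- pot: heavy steel cooking pot (2.2 kg, loose), round, straight-sided: outer radius 75 mm, inner radius 70 mm, rim 112 mm and inner floor 6 mm above the worktop. Origin: centre of its underside, z up. Two loop handles at its +x and -x sides, 87 mm up and 107 mm out. A spoon rest is clipped to the rim at its -y side (to the robot's right, turned with the pot). It is not lifted.
- pot_rest (a point): bottom of the spoon rest: the rim between the two upright metal prongs (7 mm thick) at the pot's -y side, 75 mm from the pot's axis and 112 mm up; axes as the pot's. The gap between the prongs is 22 mm at the rim, widening to 35 mm at their tops, 32 mm above the rim. A spoon handle laid between them rests on the rim; with the spoon's tip on the floor against the opposite wall the spoon then leans 45 to 55 degrees from upright
- pot_ahead (a point): mark 26 mm from the pot's axis towards its +x (ahead, away from the robot), 16 mm above its underside, for following the stirring
- pot_rest_side (a point): the same mark towards the pot's -y, the side of the rest (right)
- pot_near (a point): the same mark towards the pot's -x (near the robot)
- pot_foot_side (a point): the same mark towards the pot's +y, the side opposite the rest (left), where the leaning spoon's tip stands
- spoon_grip (a point): point on the axis of the wooden stirring spoon's handle, 212 mm from its tip. The spoon is straight, 285 mm long, 60 g; square handle 14 x 14 mm with rounded edges, flat oval head 49 long, 28 wide, 11 mm thick, in the handle's plane. Its x axis runs along it from head to handle end, its z is up while it lies flat on the worktop with its axis 7 mm up; its centre of mass is about 125 mm from the tip
- spoon_tip (a point): outer end of the spoon's head, on the spoon's axis; same axes
- spoon_cross (a point): point of the handle's axis 172 mm from the tip, which lies about at the rim when the spoon leans in the rest; same axes
- spoon_end (a point): free end of the handle, on its axis, 285 mm from the tip; same axes
- egg_timer: egg timer, 63 mm wide, 67 mm high, a bystander; origin at the centre of its underside
- garlic: garlic bulb, 50 mm, a bystander; origin at its underside
- tin: flat food tin, 86 mm across, 40 mm high, a bystander; origin at the centre of its underside
- nut_0: hazelnut in its shell, loose on the floor of the pot, 19 mm thick and 22 mm long, 10 g; origin at its centre. Nuts 0 to 2 lie together at the start in one third of the pot
- nut_1: hazelnut in its shell, loose on the floor of the pot, 19 mm thick and 22 mm long, 10 g; origin at its centre. Nuts 0 to 2 lie together at the start in one third of the pot
- nut_2: hazelnut in its shell, loose on the floor of the pot, 19 mm thick and 22 mm long, 10 g; origin at its centre. Nuts 0 to 2 lie together at the start in one third of the pot
- nut_3: hazelnut in its shell, loose on the floor of the pot, 19 mm thick and 22 mm long, 10 g; origin at its centre. Nuts 3 to 5 lie together at the start in one third of the pot
- nut_4: hazelnut in its shell, loose on the floor of the pot, 19 mm thick and 22 mm long, 10 g; origin at its centre. Nuts 3 to 5 lie together at the start in one third of the pot
- nut_5: hazelnut in its shell, loose on the floor of the pot, 19 mm thick and 22 mm long, 10 g; origin at its centre. Nuts 3 to 5 lie together at the start in one third of the pot
- nut_6: hazelnut in its shell, loose on the floor of the pot, 19 mm thick and 22 mm long, 10 g; origin at its centre. Nuts 6 to 8 lie together at the start in one third of the pot
- nut_7: hazelnut in its shell, loose on the floor of the pot, 19 mm thick and 22 mm long, 10 g; origin at its centre. Nuts 6 to 8 lie together at the start in one third of the pot
- nut_8: hazelnut in its shell, loose on the floor of the pot, 19 mm thick and 22 mm long, 10 g; origin at its centre. Nuts 6 to 8 lie together at the start in one third of the pot

How it is judged:
By the outcome, as a careful person would: the job done as asked, in the order asked, and still so for the second after the job is handed in, with the robot touching nothing.
It also fails if it takes over 59 s, if anything falls off the work surface, if the arm or the gripper's body presses on something with over 40 N, if the wrist force passes 120 N, or if a joint passes its speed limit or range.

## Working session

There is one attempt and no reset: what is moved stays moved. The work goes in short steps, Python scripts to look and compute and a tool call to move; the robot and the scene stay as the last step left them, time stands still between calls to the robot, and variables do not carry over. Pictures are saved under pics/ and viewed, and the job is handed in when it is done.

Besides the shell and the picture viewer there is one more tool, called after ">>>" as a command line: name --argument value ..., lists and objects as JSON in quotes. play_rows: Moves the arm, as the interface text tells. Its arguments: {"type":"object","properties":{"targets":{"type":"array"},"force":{"type":"number"}},"required":["targets"]}

```bash
ls; mkdir -p pics
python3 - <<'E'
from plant import r
import cv2
s=r.observe()
for k,v in s.items(): print(k,v)
print(r.grip_depth)
for n in ("scene","top","wrist"):
    im=r.camera(n); cv2.imwrite(f"pics/{n}0.png",im[:,:,::-1]); print(n,r.camera_info(n))
E
```

```text
pics
time_s 0.0
joint_pos [-1.16957416  0.33287585 -0.06473189  1.46096099  0.02161638  1.34985489
 -0.08848102]
dq [-1.12578621e-03  1.20462293e-03  7.85048208e-05 -4.89198910e-04
  1.03105714e-03  3.08848190e-04  1.47287509e-04]
joint_efforts [ 2.40266927e-04 -6.25453734e+01  4.92477464e-02 -3.91617036e+01
  1.62456266e-02  9.87222214e-03  2.71384238e-05]
tcp_pos [256.86943185 569.36902587 230.50411874]
ee_rot [ 0.69121453  0.14820973  0.69137481 -0.14918853]
force [ 0.57406677  0.20581688 -0.05796403]
wrist_torque [-0.03050046 -0.02512733 -0.06112965]
width 0.997342717055897
-18.700000000000003
scene {'K': array([[438.17319112,   0.        , 318.81510956],
       [  0.        , 438.17319112, 209.18060669],
       [  0.        ,   0.        ,   1.        ]]), 'position': array([-386.507564  , -595.5982951 ,  775.09900164]), 'rotation': array([-0.41820476,  0.77038072, -0.41887541,  0.23698463])}
top {'K': array([[441.37013601,   0.        , 315.94709326],
       [  0.        , 441.37013601, 204.14676691],
       [  0.        ,   0.        ,   1.        ]]), 'position': array([ 221.76444125,  -31.99485538, 1537.02884089]), 'rotation': array([ 0.07795959, -0.69133025,  0.71351841, -0.08292325])}
wrist {'K': array([[309.70691629,   0.        , 320.70725524],
       [  0.        , 309.70691629, 199.99485638],
       [  0.        ,   0.        ,   1.        ]]), 'position': array([186.41445777, 602.23448108, 373.50558934]), 'rotation': array([0.12931269, 0.83007022, 0.53614301, 0.0825368 ])}
```

View pics/scene0.png

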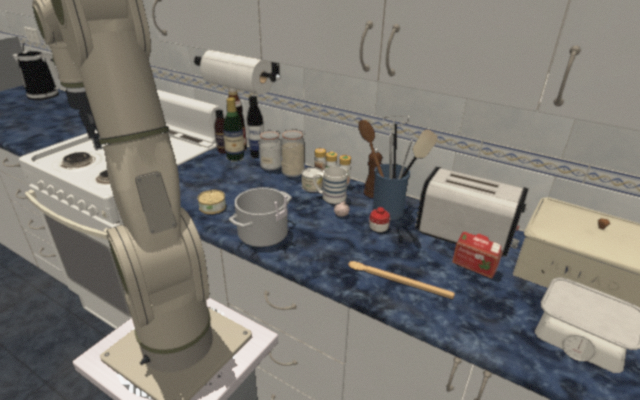

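View pics/top0.png

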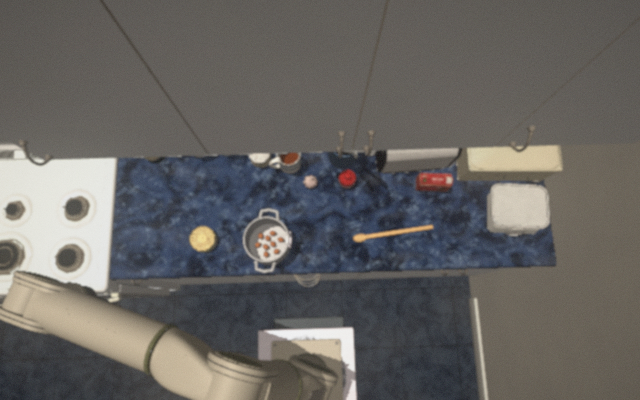

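View pics/wrist0.png

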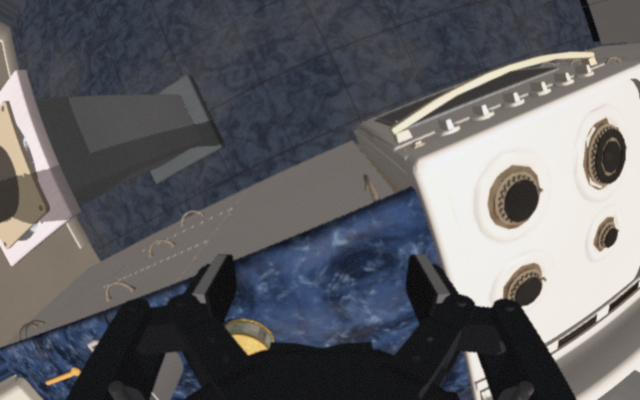

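The scene view shows the pot at about (262,215), and the spoon from its head (355,267) to its end (452,295). The top view shows the pot at (267,238), the spoon from (357,239) to (433,226), and the tin at (203,238). Next I'll triangulate the points.

```bash
cat > h.py <<'E'
import numpy as np, cv2
from scipy.spatial.transform import Rotation as R
from plant import r
def Rq(q): return R.from_quat([q[1],q[2],q[3],q[0]])
def ray(cam,at,info=None):
    i=info or r.camera_info(cam); K=i['K']
    u=np.array([at[0]*640,at[1]*400])
    a=(u[0]-K[0,2])/K[0,0]; b=(u[1]-K[1,2])/K[1,1]
    if cam=='wrist':
        t=np.hypot(a,b); s=np.sin(t)/t if t>1e-9 else 1
        d=np.array([a*s,b*s,np.cos(t)])
    else: d=np.array([a,b,1.])
    d=d/np.linalg.norm(d)
    return np.array(i['position']),Rq(i['rotation']).apply(d)
def onz(o_d,z):
    o,d=o_d; return o+d*(z-o[2])/d[2]
def tri(rays):
    A=np.zeros((3,3));b=np.zeros(3)
    for o,d in rays:
        P=np.eye(3)-np.outer(d,d);A+=P;b+=P@o
    x=np.linalg.solve(A,b)
    return x,[np.linalg.norm((np.eye(3)-np.outer(d,d))@(x-o)) for o,d in rays]
def project(cam,p,info=None):
    i=info or r.camera_info(cam); K=i['K']
    c=Rq(i['rotation']).inv().apply(np.array(p)-i['position'])
    if cam=='wrist':
        t=np.arctan2(np.hypot(c[0],c[1]),c[2]);n=np.hypot(c[0],c[1]);a,b=c[0]/n*t,c[1]/n*t
    else:a,b=c[0]/c[2],c[1]/c[2]
    return np.array([K[0,0]*a+K[0,2],K[1,1]*b+K[1,2]])
E
python3 - <<'E'
from h import *
np.set_printoptions(precision=1,suppress=True)
Z=dict(pot=0,pot_rest=112,spoon_grip=7,spoon_tip=7,spoon_cross=7,spoon_end=7,egg_timer=0,garlic=0,tin=0)
r.camera('scene');r.camera('top')
for n,z in Z.items():
    rs=[]
    for c in('scene','top'):
        l=r.spot_point(n,c)
        if l:
            rr=ray(c,l[0]['at']);rs.append(rr)
            print(n,c,round(l[0]['conf'],2),np.array(l[0]['at'])*[640,400],onz(rr,z))
    if len(rs)==2:
        x,e=tri(rs);print('   tri',x,np.array(e))
print(r.observe()['time_s'])
E
```

```text
pot scene 0.75 [263.  233.7] [435.1 113.1   0. ]
pot top 0.59 [269.8 239. ] [457.8 117.2   0. ]
   tri [456.1 123.2 -15.8] [6.1 6.1]
pot_rest scene 0.56 [280.6 205.2] [452.7  55.8 112. ]
pot_rest top 0.88 [288.5 240.8] [432.8  45.6 112. ]
   tri [432.1  43.  126.9] [2.5 2.5]
spoon_grip scene 0.82 [425.3 286.4] [ 476.4 -384.     7. ]
spoon_grip top 0.54 [413.7 228.9] [ 476.5 -389.2    7. ]
   tri [ 475.  -386.5    9.8] [2.2 2.2]
spoon_tip scene 0.64 [346.7 263.2] [ 445.9 -169.8    7. ]
spoon_tip top 0.71 [273.6 232.3] [480.  103.1   7. ]
   tri [ 557.    14.9 -142.9] [113.8 113.8]
spoon_cross scene 0.71 [412.6 282.5] [ 472.2 -351.1    7. ]
spoon_cross top 0.64 [401.6 232.9] [ 463.7 -345.6    7. ]
   tri [ 465.3 -348.8   10.3] [4.3 4.3]
spoon_end top 0.66 [432.8 225.7] [ 485.9 -457.5    7. ]
egg_timer scene 0.72 [379.9 224.5] [ 675.6 -160.     0. ]
egg_timer top 0.56 [343.3 183. ] [ 653.6 -150.     0. ]
   tri [ 656.6 -157.7    8.4] [9.7 9.7]
garlic scene 0.66 [342.9 212.2] [672.8 -28.3   0. ]
garlic top 0.51 [311.3 180.6] [666.2 -34.6   0. ]
   tri [663.7 -34.    7.1] [0.8 0.8]
tin scene 0.8 [214.9 204.6] [476.4 348.9   0. ]
tin top 0.9 [203.8 236.6] [473.6 348.9   0. ]
   tri [474.  347.8   1.5] [1. 1.]
1.15
```

```bash
cat >> h.py <<'E'
np.set_printoptions(precision=1,suppress=True)
def cur():
    s=r.observe(); return np.array(s['tcp_pos']),Rq(s['ee_rot']),s
def rows_for(poses,p0=None,R0=None,dp=1,dr=0):
    """poses: list of (p,R) per row -> rounded rows"""
    if p0 is None: p0,R0,_=cur()
    p=np.array(p0);Ro=R0;out=[]
    for (pt,Rt) in poses:
        d=np.round(Ro.inv().apply(np.array(pt)-p)/10,dp)
        w=np.round(np.degrees((Ro.inv()*Rt).as_rotvec()),dr)
        if abs(d).max()>5 or np.linalg.norm(d)>5.01 or np.linalg.norm(w)>8.59: print('LIMIT',d,w)
        p=p+Ro.apply(d*10);Ro=Ro*R.from_rotvec(np.radians(w));out.append((d+0.,w+0.))
    print('end err',p-np.array(poses[-1][0]),np.degrees((Ro.inv()*poses[-1][1]).as_rotvec()))
    for d,w in out: print('{"delta_pos":[%g,%g,%g],"rot":[%g,%g,%g]}'%(*d,*w))
    return p,Ro
def frame(x,y):
    x=np.array(x,float);x/=np.linalg.norm(x);y=np.array(y,float);y-=x*(x@y);y/=np.linalg.norm(y)
    return R.from_matrix(np.stack([x,y,np.cross(x,y)],1))
def down(yaw): # jaw angle deg
    a=np.radians(yaw); return frame([0,0,-1],[np.cos(a),np.sin(a),0])
def line(p0,R0,p1,R1,n,cyl=False):
    rv=(R0.inv()*R1).as_rotvec();out=[]
    for k in range(1,n+1):
        t=k/n
        if cyl:
            a0,a1=np.arctan2(p0[1],p0[0]),np.arctan2(p1[1],p1[0]);q0,q1=np.hypot(*p0[:2]),np.hypot(*p1[:2])
            a=a0+(a1-a0)*t;q=q0+(q1-q0)*t;p=np.array([q*np.cos(a),q*np.sin(a),p0[2]+(p1[2]-p0[2])*t])
        else:p=np.array(p0)+(np.array(p1)-p0)*t
        out.append((p,R0*R.from_rotvec(rv*t)))
    return out
E
python3 - <<'E'
from h import *
p,Ro,s=cur()
i=r.camera_info('wrist')
Rc=Ro.inv()*Rq(i['rotation']);print('cam in tool',Ro.inv().apply(i['position']-p),Rc.as_matrix())
rows_for(line(p,Ro,[445,30,320],down(4),14,True))
E
```

```text
cam in tool [-142.8    0.7  -77.7] [[ 0.  -0.3  1. ]
 [ 1.  -0.  -0. ]
 [ 0.   1.   0.3]]
end err [0.4 0.3 0.3] [-0.3 -0.  -0. ]
{"delta_pos":[-0.6,-1.5,4.7],"rot":[4,0,0]}
{"delta_pos":[-0.7,-1.4,4.6],"rot":[5,0,0]}
{"delta_pos":[-0.6,-1.5,4.6],"rot":[4,0,0]}
{"delta_pos":[-0.6,-1.5,4.4],"rot":[5,0,0]}
{"delta_pos":[-0.7,-1.4,4.3],"rot":[4,0,0]}
{"delta_pos":[-0.6,-1.4,4.2],"rot":[4,0,0]}
{"delta_pos":[-0.6,-1.5,4.1],"rot":[5,0,0]}
{"delta_pos":[-0.7,-1.4,4.1],"rot":[4,0,0]}
{"delta_pos":[-0.6,-1.5,3.9],"rot":[5,0,0]}
{"delta_pos":[-0.6,-1.4,3.8],"rot":[4,0,0]}
{"delta_pos":[-0.7,-1.4,3.7],"rot":[4,0,0]}
{"delta_pos":[-0.6,-1.5,3.7],"rot":[5,0,0]}
{"delta_pos":[-0.6,-1.4,3.5],"rot":[4,0,0]}
{"delta_pos":[-0.7,-1.4,3.4],"rot":[5,0,0]}
```

>>> play_rows --targets '[{"delta_pos":[-0.6,-1.5,4.7],"rot":[4,0,0],"fingers":4.5},{"delta_pos":[-0.7,-1.4,4.6],"rot":[5,0,0],"fingers":4.5},{"delta_pos":[-0.6,-1.5,4.6],"rot":[4,0,0],"fingers":4.5},{"delta_pos":[-0.6,-1.5,4.4],"rot":[5,0,0],"fingers":4.5},{"delta_pos":[-0.7,-1.4,4.3],"rot":[4,0,0],"fingers":4.5},{"delta_pos":[-0.6,-1.4,4.2],"rot":[4,0,0],"fingers":4.5},{"delta_pos":[-0.6,-1.5,4.1],"rot":[5,0,0],"fingers":4.5},{"delta_pos":[-0.7,-1.4,4.1],"rot":[4,0,0],"fingers":4.5},{"delta_pos":[-0.6,-1.5,3.9],"rot":[5,0,0],"fingers":4.5},{"delta_pos":[-0.6,-1.4,3.8],"rot":[4,0,0],"fingers":4.5},{"delta_pos":[-0.7,-1.4,3.7],"rot":[4,0,0],"fingers":4.5},{"delta_pos":[-0.6,-1.5,3.7],"rot":[5,0,0],"fingers":4.5}]' --force 40

```text
time_s: 2.35
tcp_pos: [460.1, 101.5, 307.7]
ee_rot: [0.552, 0.443, 0.551, -0.442]
force: [0.4, -1.1, -0.3]
width: 0.529
```

>>> play_rows --targets '[{"delta_pos":[-0.6,-1.4,3.5],"rot":[4,0,0],"fingers":4.5},{"delta_pos":[-0.7,-1.4,3.4],"rot":[5,0,0],"fingers":4.5},{"delta_pos":[0,0,0],"rot":[0,0,0],"fingers":4.5}]'

```text
time_s: 2.65
tcp_pos: [445.3, 25.4, 321.8]
ee_rot: [0.514, 0.487, 0.513, -0.485]
force: [-1.0, -0.6, 0.5]
width: 0.532
```

Run:
```python
from h import *
p,Ro,s=cur();print(p,Ro.as_matrix(),s['time_s'],s['joint_pos'])
i=r.camera_info('wrist');im=r.camera('wrist');cv2.imwrite('pics/w1.png',im[:,:,::-1])
import json;json.dump({k:np.array(v).tolist() for k,v in i.items()},open('wi1.json','w'))
for n,z in dict(pot=0,pot_rest=112,spoon_tip=7,tin=0).items():
    l=r.spot_point(n,'wrist')
    for a in l[:2]:print(n,round(a['conf'],2),np.array(a['at'])*[640,400],onz(ray('wrist',a['at'],i),z))
```

```text
[445.3  25.4 321.8] [[ 0.   1.   0.1]
 [ 0.   0.1 -1. ]
 [-1.   0.  -0. ]] 2.65 [-0.6 -0.1  0.4  1.8  0.1  1.5 -0.2]
pot 0.77 [320.7  97.8] [441.2 113.8   0. ]
pot_rest 0.66 [313.5 155.7] [436.5  44.6 112. ]
spoon_tip 0.72 [316.5 268.7] [ 449.2 -164.4    7. ]
```

View pics/w1.png

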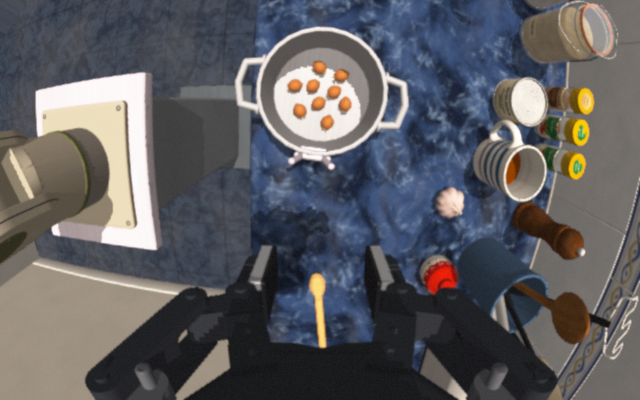

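The wrist view shows the pot with its rim centred at about (321,92), its handles at (243,83) and (402,105), the rest at (313,157), and nine nuts. I'll fit the pot model to it.

```bash
cat >> h.py <<'E'
def overlay(im,info,cx,cy,yaw,fn):
    v=im[:,:,::-1].copy();v=cv2.resize(v,None,fx=2,fy=2,interpolation=cv2.INTER_CUBIC)
    Rz=R.from_euler('z',yaw,degrees=True)
    def P(q): 
        u=project('wrist',Rz.apply(q)+[cx,cy,0],info); return tuple(int(round(a*2)) for a in u+0.25)
    for rad,z,c in((75,112,(0,255,0)),(70,112,(0,255,255)),(70,6,(255,0,0)),(75,0,(255,0,255))):
        pts=np.array([P([rad*np.cos(t),rad*np.sin(t),z]) for t in np.linspace(0,2*np.pi,60)])
        cv2.polylines(v,[pts],True,c,1)
    for q in([107,0,87],[-107,0,87],[14.5,-75,112],[-14.5,-75,112],[21,-75,144],[-21,-75,144]): cv2.circle(v,P(q),2,(0,0,255),-1)
    return v,P
E
python3 - <<'E'
from h import *
import json
i={k:np.array(v) for k,v in json.load(open('wi1.json')).items()}
im=cv2.imread('pics/w1.png')[:,:,::-1]
for u,z in(((243,83),87),((402,106),87),((236,83),87),((409,105),87),((290,160),144),((334,160),144),((256,92),112),((387,92),112),((321,27),112)):
    print(u,onz(ray('wrist',(u[0]/640,u[1]/400),i),z))
v,P=overlay(im,i,441,115,8,'')
cv2.imwrite('pics/o1.png',v[0:400,400:900])
E
```

```text
(243, 83) [345.6 127.8  87. ]
(402, 106) [541.3 110.   87. ]
(236, 83) [336.6 127.9  87. ]
(409, 105) [550.2 112.3  87. ]
(290, 160) [412.4  44.1 144. ]
(334, 160) [458.7  46.5 144. ]
(256, 92) [367.6 115.7 112. ]
(387, 92) [515.8 123.9 112. ]
(321, 27) [437.  193.8 112. ]
```

View pics/o1.png

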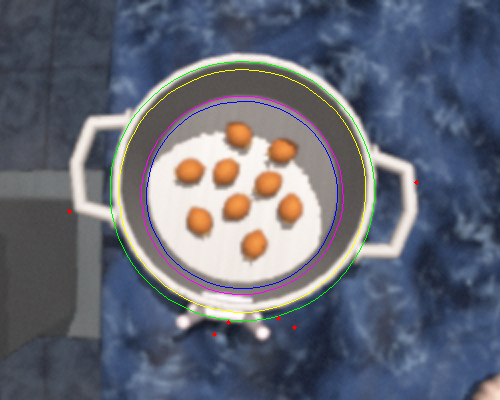

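Run:
```python
from h import *
import json
i={k:np.array(v) for k,v in json.load(open('wi1.json')).items()}
im=cv2.imread('pics/w1.png')[:,:,::-1]
v,P=overlay(im,i,442.5,119,-5.5,'')
cv2.imwrite('pics/o2.png',v[0:400,400:900])
# plan to above spoon
p,Ro,s=cur()
rows_for(line(p,Ro,[474,-330,230],down(8.5),9,True))
```

```text
end err [ 0.4 -0.4  0.1] [0.4 0.  0. ]
{"delta_pos":[1,1.3,3.5],"rot":[-1,0,0]}
{"delta_pos":[1,1,3.7],"rot":[0,0,0]}
{"delta_pos":[1,0.7,3.8],"rot":[-1,0,0]}
{"delta_pos":[1,0.3,4],"rot":[0,0,0]}
{"delta_pos":[1,0,4.2],"rot":[-1,0,0]}
{"delta_pos":[1,-0.5,4.2],"rot":[0,0,0]}
{"delta_pos":[1,-0.8,4.2],"rot":[-1,0,0]}
{"delta_pos":[1,-1.3,4.2],"rot":[0,0,0]}
{"delta_pos":[1,-1.7,4.3],"rot":[-1,0,0]}
```

View pics/o2.png

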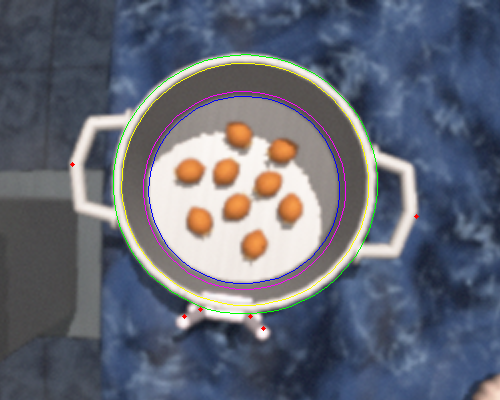

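The overlay fits well: pot at (442.5,119), yaw about -5.3°. Now I'll go to the spoon.

>>> play_rows --targets '[{"delta_pos":[1,1.3,3.5],"rot":[-1,0,0]},{"delta_pos":[1,1,3.7],"rot":[0,0,0]},{"delta_pos":[1,0.7,3.8],"rot":[-1,0,0]},{"delta_pos":[1,0.3,4],"rot":[0,0,0]},{"delta_pos":[1,0,4.2],"rot":[-1,0,0]},{"delta_pos":[1,-0.5,4.2],"rot":[0,0,0]},{"delta_pos":[1,-0.8,4.2],"rot":[-1,0,0]},{"delta_pos":[1,-1.3,4.2],"rot":[0,0,0]},{"delta_pos":[1,-1.7,4.3],"rot":[-1,0,0]},{"delta_pos":[0,0,0],"rot":[0,0,0]}]'

```text
$.targets[0]: bad value
```

Run:
```python
from h import *
p,Ro,s=cur();print(p,Ro.as_matrix(),s['time_s'],s['joint_pos'])
i=r.camera_info('wrist');im=r.camera('wrist');cv2.imwrite('pics/w2.png',im[:,:,::-1])
for n,z in dict(spoon_tip=7,spoon_cross=7,spoon_grip=7,spoon_end=7).items():
    l=r.spot_point(n,'wrist')
    for a in l[:2]:print(n,round(a['conf'],2),np.array(a['at'])*[640,400],onz(ray('wrist',a['at'],i),z))
l=r.trace('spoon_grip','wrist')
if l:
    m=l[0]['mask'];ys,xs=np.nonzero(m);print(l[0]['conf'],m.sum())
    P=np.array([onz(ray('wrist',((x+.5)/640,(y+.5)/400),i),7)[:2] for x,y in zip(xs,ys)])
    np.save('sp.npy',P)
    c=P.mean(0);d=np.linalg.svd(P-c,full_matrices=False)[2][0];d=d if d[1]<0 else -d
    t=(P-c)@d;print(c,d,np.degrees(np.arctan2(d[1],d[0])),c+d*t.min(),c+d*t.max())
    n=np.array([-d[1],d[0]])
    for a in range(int(t.min()),int(t.max()),20):
        q=P[(t>=a)&(t<a+20)]; w=(q-c)@n; print(a,c+d*(a+10)+n*(w.min()+w.max())/2,w.max()-w.min())
```

```text
[445.4  31.5 320. ] [[-0.   1.   0.1]
 [-0.   0.1 -1. ]
 [-1.  -0.   0. ]] 2.9 [-0.6 -0.1  0.4  1.8  0.1  1.5 -0.2]
spoon_tip 0.73 [300.   93.6] [409.1 123.6   7. ]
spoon_tip 0.62 [314.3 277.3] [ 448.1 -175.4    7. ]
spoon_cross 0.6 [319.9 346.9] [ 468.7 -343.3    7. ]
spoon_end 0.43 [296.9  91.8] [404.4 126.1   7. ]
0.98 592
[ 457.1 -239.9] [ 0.1 -1. ] -83.2933024191498 [ 449.6 -175.5] [ 469.5 -345.2]
-64 [ 451.1 -186.3] 26.32777325145868
-44 [ 453.3 -206.2] 26.525209490804322
-24 [ 455.4 -226. ] 14.370314551331369
-4 [ 457.9 -245.9] 13.856005434780286
16 [ 460.1 -265.8] 13.820894176735987
36 [ 461.7 -285.7] 9.701090034501153
56 [ 464.6 -305.5] 10.35264585010583
76 [ 467.5 -325.3] 10.166105313131268
96 [ 469.5 -345.2] 10.087694759110859
```

View pics/w2.png

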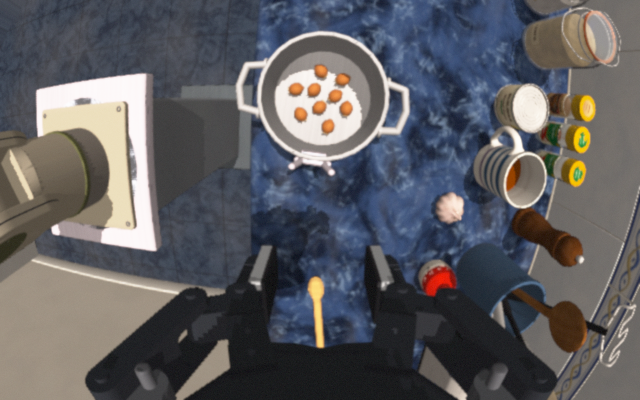

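>>> play_rows --targets '[{"delta_pos":[1,1.3,3.5],"rot":[-1,0,0],"fingers":4.5},{"delta_pos":[1,1,3.7],"rot":[0,0,0],"fingers":4.5},{"delta_pos":[1,0.7,3.8],"rot":[-1,0,0],"fingers":4.5},{"delta_pos":[1,0.3,4],"rot":[0,0,0],"fingers":4.5},{"delta_pos":[1,0,4.2],"rot":[-1,0,0],"fingers":4.5},{"delta_pos":[1,-0.5,4.2],"rot":[0,0,0],"fingers":4.5},{"delta_pos":[1,-0.8,4.2],"rot":[-1,0,0],"fingers":4.5},{"delta_pos":[1,-1.3,4.2],"rot":[0,0,0],"fingers":4.5},{"delta_pos":[1,-1.7,4.3],"rot":[-1,0,0],"fingers":4.5},{"delta_pos":[0,0,0],"rot":[0,0,0],"fingers":4.5},{"delta_pos":[0,0,0],"rot":[0,0,0],"fingers":4.5}]'

```text
time_s: 4.3
tcp_pos: [472.9, -332.6, 229.8]
ee_rot: [0.536, 0.461, 0.536, -0.461]
force: [1.3, 0.4, -0.9]
width: 0.524
```

Run:
```python
from h import *
p,Ro,s=cur();print(p,Ro.as_matrix(),s['time_s'],s['joint_pos'])
i=r.camera_info('wrist');im=r.camera('wrist');cv2.imwrite('pics/w3.png',im[:,:,::-1])
for n,z in dict(spoon_tip=7,spoon_cross=7,spoon_grip=7,spoon_end=7).items():
    l=r.spot_point(n,'wrist')
    for a in l[:2]:print(n,round(a['conf'],2),np.array(a['at'])*[640,400],onz(ray('wrist',a['at'],i),z))
l=r.trace('spoon_grip','wrist')
if l:
    m=l[0]['mask'];ys,xs=np.nonzero(m);print(l[0]['conf'],m.sum())
    P=np.array([onz(ray('wrist',((x+.5)/640,(y+.5)/400),i),7)[:2] for x,y in zip(xs,ys)])
    np.save('sp2.npy',P)
    c=P.mean(0);d=np.linalg.svd(P-c,full_matrices=False)[2][0];d=d if d[1]<0 else -d
    t=(P-c)@d;print(c,d,np.degrees(np.arctan2(d[1],d[0])),c+d*t.min(),c+d*t.max())
    n=np.array([-d[1],d[0]])
    for a in range(int(t.min()),int(t.max()),20):
        q=P[(t>=a)&(t<a+20)]; w=(q-c)@n; print(a,c+d*(a+10)+n*(w.min()+w.max())/2,w.max()-w.min())
```

```text
[ 472.9 -332.6  229.8] [[-0.   1.   0.1]
 [-0.   0.1 -1. ]
 [-1.  -0.  -0. ]] 4.3 [-0.1  0.3  0.8  1.6 -0.2  1.3  0.9]
spoon_cross 0.64 [316.8 176.1] [ 469.2 -341.     7. ]
spoon_grip 0.78 [314.8 209.4] [ 473.  -383.7    7. ]
spoon_grip 0.67 [484.5  63.8] [ 656.5 -160.4    7. ]
spoon_end 0.9 [309.5 259.1] [ 475.9 -454.7    7. ]
0.79 2765
[ 464.3 -298.1] [ 0.1 -1. ] -83.12739178943454 [ 449.4 -174.4] [ 483.6 -458.8]
-124 [ 449.9 -185. ] 24.272621868053484
-104 [ 452.5 -204.9] 24.378553368096075
-84 [ 455.9 -224.6] 16.14119026385148
-64 [ 457.9 -244.5] 13.748106726673768
-44 [ 460.4 -264.3] 13.393334662958814
-24 [ 463.4 -284.1] 13.452448390998477
-4 [ 465.1 -304.1] 13.110598133723505
16 [ 467.7 -323.9] 14.624888639540433
36 [ 470.3 -343.7] 14.330107467811239
56 [ 472.2 -363.6] 12.80920741586285
76 [ 474.4 -383.5] 13.379269728279425
96 [ 476.  -403.5] 14.042155971910443
116 [ 479.6 -423.2] 13.39466618056927
136 [ 481.7 -443.1] 14.339387503846218
156 [ 484.4 -462.9] 12.080375336855425
```

View pics/w3.png

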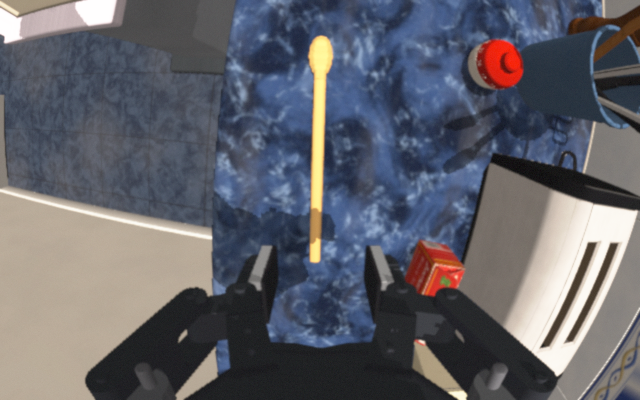

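The spoon's tip is at (449.5,-174.5), pointing at -83.1°. The measured length of about 285 mm confirms the height of its plane. I'll grasp at s≈222.

Run:
```python
from h import *
p,Ro,s=cur();print(p)
g=np.array([449.5,-174.5,0])+222*np.array([.120,-.993,0])
p1,R1=rows_for(line(p,Ro,g+[0,0,50],down(6.9),5))
rows_for(line(p1,R1,g+[0,0,2],down(6.9),2),p1,R1)
```

```text
[ 474.3 -330.5  230.5]
end err [0.4 0.2 0.5] [-0.1 -0.  -0. ]
{"delta_pos":[3.6,-0.2,1.3],"rot":[0,0,0]}
{"delta_pos":[3.6,-0.1,1.3],"rot":[1,0,0]}
{"delta_pos":[3.6,-0.2,1.2],"rot":[0,0,0]}
{"delta_pos":[3.6,-0.1,1.3],"rot":[1,0,0]}
{"delta_pos":[3.6,-0.1,1.3],"rot":[0,0,0]}
end err [0.4 0.2 0.5] [-0.1 -0.  -0. ]
{"delta_pos":[2.4,0,0],"rot":[0,0,0]}
{"delta_pos":[2.4,0,0],"rot":[0,0,0]}
```

>>> play_rows --targets '[{"delta_pos":[3.6,-0.2,1.3],"rot":[0,0,0],"fingers":4.5},{"delta_pos":[3.6,-0.1,1.3],"rot":[1,0,0],"fingers":4.5},{"delta_pos":[3.6,-0.2,1.2],"rot":[0,0,0],"fingers":4.5},{"delta_pos":[3.6,-0.1,1.3],"rot":[1,0,0],"fingers":4.5},{"delta_pos":[3.6,-0.1,1.3],"rot":[0,0,0],"fingers":4.5},{"delta_pos":[1.6,0,0],"rot":[0,0,0],"fingers":4.5},{"delta_pos":[1.6,0,0],"rot":[0,0,0],"fingers":4.5},{"delta_pos":[1,0,0],"rot":[0,0,0],"fingers":4.5},{"delta_pos":[0,0,0],"rot":[0,0,0],"fingers":4.5},{"delta_pos":[0,0,0],"rot":[0,0,0],"fingers":4.5}]'

```text
time_s: 5.6
tcp_pos: [476.3, -395.9, 9.4]
ee_rot: [0.529, 0.47, 0.528, -0.469]
force: [-0.8, 0.4, 1.5]
width: 0.527
```

Run:
```python
from h import *
p,Ro,s=cur();print(p,Ro.as_matrix(),s['time_s'],s['force'])
im=r.camera('wrist');cv2.imwrite('pics/w4.png',im[:,:,::-1])
p,Ro,s=cur();print(p)
```

```text
[ 476.3 -395.9    9.4] [[ 0.   1.   0.1]
 [-0.   0.1 -1. ]
 [-1.   0.   0. ]] 5.6 [-0.8  0.4  1.5]
[ 476.3 -396.1    9.6]
```

View pics/w4.png

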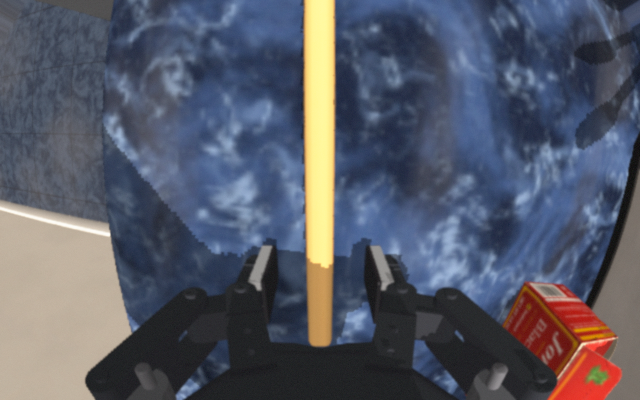

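The handle lies centred between the fingers. I'll go 0.6 cm lower and close.

>>> play_rows --targets '[{"delta_pos":[0.4,0,0],"rot":[0,0,0],"fingers":4.5},{"delta_pos":[0.2,0,0],"rot":[0,0,0],"fingers":2.5},{"delta_pos":[0,0,0],"rot":[0,0,0],"fingers":0.8},{"delta_pos":[0,0,0],"rot":[0,0,0],"fingers":0.8},{"delta_pos":[0,0,0],"rot":[0,0,0],"fingers":0.8},{"delta_pos":[0,0,0],"rot":[0,0,0],"fingers":0.8}]' --force 60

```text
time_s: 6.25
tcp_pos: [475.5, -396.1, 2.4]
ee_rot: [0.528, 0.47, 0.528, -0.47]
force: [-1.3, -0.5, 1.7]
width: 0.143
```

```bash
cat >> h.py <<'E'
PC=np.array([442.5,119,0]);YAW=-5.3
RP=R.from_euler('z',YAW,degrees=True)
def spoon_pose(tip_pot,elev,sg,off,alpha=90,az=0):
    """tool pose for spoon tip (pot frame), elevation deg of spoon dir; alpha angle between tool x and -spoon dir; off: spoon axis is `off` mm behind TCP (along tool x)
    """
    e=np.radians(elev); d=np.array([0,-np.cos(e),np.sin(e)])
    a=np.radians(elev-90+alpha)  # placeholder
    n=np.array([0,np.sin(e),np.cos(e)])
    al=np.radians(alpha)
    tx=-np.cos(al)*d-np.sin(al)*n
    Rt=RP*frame(tx,[1,0,0])
    p=PC+RP.apply(np.array(tip_pot)+d*sg)+Rt.apply([off,0,0])
    return p,Rt
E
python3 - <<'E'
from h import *
p,Ro,s=cur();print(p,s['width'])
p1,R1=rows_for(line(p,Ro,p+[0,0,180],Ro,5))
ph,Rh=spoon_pose([0,55,165],39,223,4.6);print(ph,Rh.as_matrix())
rows_for(line(p1,R1,ph,Rh,10),p1,R1)
E
```

```text
[ 475.5 -396.1    2.4] 0.14263130602166604
end err [-0.  0. -0.] [0. 0. 0.]
{"delta_pos":[-3.6,0,0],"rot":[0,0,0]}
{"delta_pos":[-3.6,0,0],"rot":[0,0,0]}
{"delta_pos":[-3.6,0,0],"rot":[0,0,0]}
{"delta_pos":[-3.6,0,0],"rot":[0,0,0]}
{"delta_pos":[-3.6,0,0],"rot":[0,0,0]}
[431.3  -1.7 301.8] [[-0.1  1.  -0.1]
 [-0.6 -0.1 -0.8]
 [-0.8  0.   0.6]]
end err [-0.1 -0.   0.4] [ 0.5  0.1 -0.2]
{"delta_pos":[-1.2,0,-4],"rot":[1,-4,0]}
{"delta_pos":[-1.5,0,-3.8],"rot":[1,-4,-1]}
{"delta_pos":[-1.7,-0.2,-3.8],"rot":[1,-4,0]}
{"delta_pos":[-2,-0.2,-3.6],"rot":[2,-4,-1]}
{"delta_pos":[-2.2,-0.3,-3.5],"rot":[1,-3,0]}
{"delta_pos":[-2.4,-0.5,-3.4],"rot":[1,-4,0]}
{"delta_pos":[-2.7,-0.4,-3.1],"rot":[1,-4,-1]}
{"delta_pos":[-2.8,-0.6,-3],"rot":[1,-4,0]}
{"delta_pos":[-3.1,-0.7,-2.7],"rot":[1,-4,-1]}
{"delta_pos":[-3.2,-0.7,-2.5],"rot":[1,-4,0]}
```

>>> play_rows --targets '[{"delta_pos":[-1.5,0,0],"rot":[0,0,0],"fingers":0.8},{"delta_pos":[-3.6,0,0],"rot":[0,0,0],"fingers":0.8},{"delta_pos":[-3.6,0,0],"rot":[0,0,0],"fingers":0.8},{"delta_pos":[-3.6,0,0],"rot":[0,0,0],"fingers":0.8},{"delta_pos":[-3.6,0,0],"rot":[0,0,0],"fingers":0.8},{"delta_pos":[-2.1,0,0],"rot":[0,0,0],"fingers":0.8}]'

```text
time_s: 6.85
tcp_pos: [475.7, -396.9, 186.4]
ee_rot: [0.53, 0.47, 0.527, -0.47]
force: [0.2, -0.2, -1.6]
width: 0.146
```

>>> play_rows --targets '[{"delta_pos":[-1.2,0,-4],"rot":[1,-4,0],"fingers":0.8},{"delta_pos":[-1.5,0,-3.8],"rot":[1,-4,-1],"fingers":0.8},{"delta_pos":[-1.7,-0.2,-3.8],"rot":[1,-4,0],"fingers":0.8},{"delta_pos":[-2,-0.2,-3.6],"rot":[2,-4,-1],"fingers":0.8},{"delta_pos":[-2.2,-0.3,-3.5],"rot":[1,-3,0],"fingers":0.8},{"delta_pos":[-2.4,-0.5,-3.4],"rot":[1,-4,0],"fingers":0.8},{"delta_pos":[-2.7,-0.4,-3.1],"rot":[1,-4,-1],"fingers":0.8},{"delta_pos":[-2.8,-0.6,-3],"rot":[1,-4,0],"fingers":0.8},{"delta_pos":[-3.1,-0.7,-2.7],"rot":[1,-4,-1],"fingers":0.8},{"delta_pos":[-3.2,-0.7,-2.5],"rot":[1,-4,0],"fingers":0.8},{"delta_pos":[0,0,0],"rot":[0,0,0],"fingers":0.8},{"delta_pos":[0,0,0],"rot":[0,0,0],"fingers":0.8}]'

```text
time_s: 8.05
tcp_pos: [431.3, -13.2, 305.4]
ee_rot: [-0.609, -0.319, -0.3, 0.661]
force: [-0.4, -0.6, -0.4]
width: 0.142
```

```bash
cat > look.py <<'E'
from h import *
import sys
k=sys.argv[1]
p,Ro,s=cur();print('tcp',p,'t',s['time_s'],'w',s['width'],'F',s['force'],'q',s['joint_pos'])
ph,Rh=spoon_pose([0,55,165],39,223,4.6);print('vs hover',ph-p,np.degrees((Ro.inv()*Rh).as_rotvec()))
for n in sys.argv[2:]:
    im=r.camera(n);cv2.imwrite(f'pics/{n}_{k}.png',im[:,:,::-1])
E
python3 look.py a wrist scene top
```

```text
tcp [431.3 -13.2 305.4] t 8.05 w 0.1418852837443753 F [-0.4 -0.6 -0.4] q [-0.9  0.   0.4  1.8  0.5  1.7 -0.6]
vs hover [ 0.  11.5 -3.7] [ 1.  -1.  -0.2]
```

View pics/wrist_a.png

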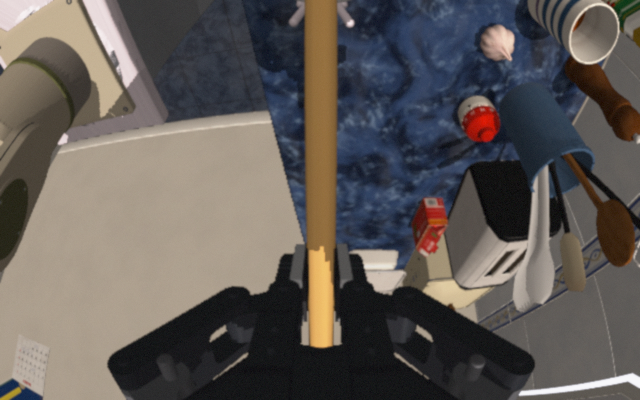

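View pics/scene_a.png

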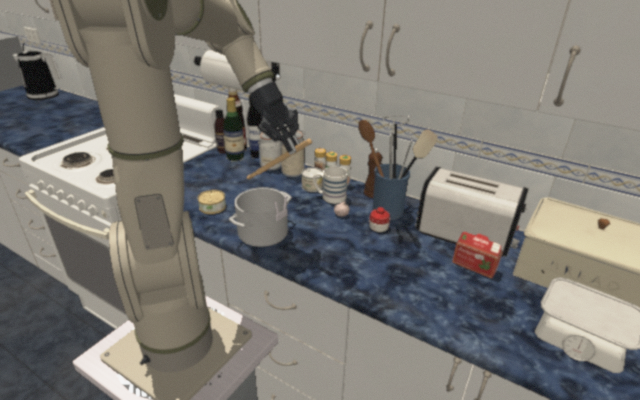

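View pics/top_a.png

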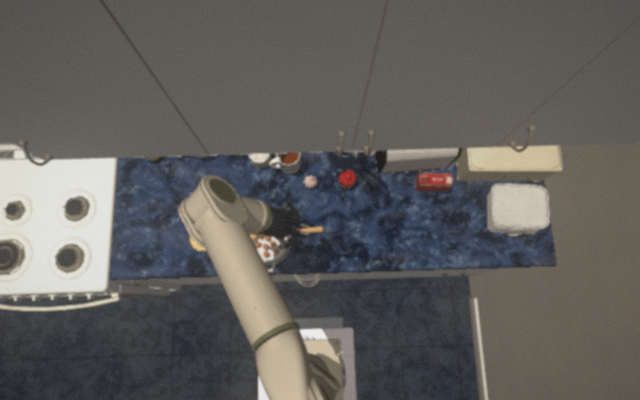

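Run:
```python
from h import *
p,Ro,s=cur();print(p,s['time_s'])
for nm,sv in(('spoon_tip',0),('spoon_cross',172),('spoon_end',285)):
    q=p+Ro.apply([-4.6,0,sv-223])
    print(nm,q,'pot frame',RP.inv().apply(q-PC))
    for c in('scene','top'):
        print('  pred',c,project(c,q))
for c in('scene','top'):
    for nm in('spoon_tip','spoon_end'):
        l=r.spot_point(nm,c)
        print(c,nm,[(round(a['conf'],2),np.array(a['at'])*[640,400]) for a in l[:2]])
```

```text
[431.  -15.4 305.3] 8.2
spoon_tip [444.5 162.8 171.8] pot frame [ -2.1  43.8 171.8]
  pred scene [248.2 177.8]
  pred top [249.8 235.5]
spoon_cross [434.2  27.5 277.6] pot frame [  0.2 -91.8 277.6]
  pred scene [283.  157.3]
  pred top [291.5 231.8]
spoon_end [427.5 -61.3 347.1] pot frame [   1.8 -180.9  347.1]
  pred scene [310.4 141.2]
  pred top [322.8 229. ]
scene spoon_tip [(0.93, array([244.8, 179.2]))]
scene spoon_end [(0.83, array([308.7, 142.3])), (0.64, array([282. , 159.8]))]
top spoon_tip [(0.72, array([250.3, 236.2]))]
top spoon_end [(0.67, array([320.6, 230.4]))]
```

Predicted and seen tip and end agree within about 3 px, so the grasp model is good. Next I'll lower it into the pot.

Run:
```python
from h import *
p,Ro,s=cur();print(p,Ro.as_quat())
a,A=spoon_pose([0,60,150],40,223,4.6)
b,B=spoon_pose([0,60,50],40,223,4.6)
c,C=spoon_pose([0,60,15],40,223,4.6)
P1=rows_for(line(p,Ro,a,A,2),dp=2,dr=1)
P2=rows_for(line(*P1,b,B,4),*P1,dp=2)
P3=rows_for(line(*P2,c,C,3),*P2,dp=2)
```

```text
[431.  -14.7 305.1] [-0.3 -0.3  0.7 -0.6]
end err [-0. -0. -0.] [ 0. -0.  0.]
{"delta_pos":[-0.02,-0.02,-1.28],"rot":[0.4,-1,0]}
{"delta_pos":[-0.05,-0.04,-1.27],"rot":[0.4,-1,-0.1]}
end err [ 0.  0. -0.] [ 0. -0.  0.]
{"delta_pos":[1.92,0,-1.61],"rot":[0,0,0]}
{"delta_pos":[1.91,0,-1.6],"rot":[0,0,0]}
{"delta_pos":[1.92,0.01,-1.61],"rot":[0,0,0]}
{"delta_pos":[1.91,0,-1.61],"rot":[0,0,0]}
end err [ 0.   0.1 -0. ] [ 0. -0.  0.]
{"delta_pos":[0.89,0,-0.75],"rot":[0,0,0]}
{"delta_pos":[0.9,0,-0.75],"rot":[0,0,0]}
{"delta_pos":[0.89,0,-0.75],"rot":[0,0,0]}
```

>>> play_rows --targets '[{"delta_pos":[0,0,-1.3],"rot":[0.4,-1,0],"fingers":0.8},{"delta_pos":[0,0,-1.3],"rot":[0.4,-1,0],"fingers":0.8},{"delta_pos":[0,0,0],"rot":[0,0,0],"fingers":0.8},{"delta_pos":[0,0,0],"rot":[0,0,0],"fingers":0.8}]'

```text
time_s: 8.8
tcp_pos: [432.7, 5.9, 289.0]
ee_rot: [-0.612, -0.312, -0.285, 0.669]
force: [0.2, -0.5, 0.4]
width: 0.145
```

```bash
cat > st.py <<'E'
from h import *
import sys
p,Ro,s=cur();print(p,'t',s['time_s'],'w',s['width'],'F',s['force'],'q',np.round(s['joint_pos'],2))
def tip(sg,off,al=90):
    a=np.radians(al); d=Ro.apply([-np.cos(a),0,np.sin(a)])
    ax=p+Ro.apply([-off,0,0]); return ax,d
sg,off,al=[float(x) for x in (sys.argv[1:4] or (223,4.6,90))]
ax,d=tip(sg,off,al)
dp=RP.inv().apply(d)
print('tip pot',RP.inv().apply(ax-d*sg-PC),'cross pot',RP.inv().apply(ax-d*(sg-172)-PC),'dir',dp,'elev',np.degrees(np.arcsin(dp[2])))
E
python3 st.py
```

```text
[432.7   5.9 289. ] t 8.8 w 0.1450494188438633 F [ 0.2 -0.5  0.4] q [-0.9  0.1  0.4  1.8  0.5  1.7 -0.7]
tip pot [  0.2  60.2 149.1] cross pot [  0.5 -71.5 259.7] dir [ 0.  -0.8  0.6] elev 40.02470620409674
```

>>> play_rows --targets '[{"delta_pos":[1.9,0,-1.6],"rot":[0,0,0],"fingers":0.8},{"delta_pos":[1.9,0,-1.6],"rot":[0,0,0],"fingers":0.8},{"delta_pos":[1.9,0,-1.6],"rot":[0,0,0],"fingers":0.8},{"delta_pos":[1.9,0,-1.6],"rot":[0,0,0],"fingers":0.8},{"delta_pos":[0.9,0,-0.75],"rot":[0,0,0],"fingers":0.8},{"delta_pos":[0.9,0,-0.75],"rot":[0,0,0],"fingers":0.8},{"delta_pos":[0.4,0,-0.35],"rot":[0,0,0],"fingers":0.8},{"delta_pos":[0,0,0],"rot":[0,0,0],"fingers":0.8},{"delta_pos":[0,0,0],"rot":[0,0,0],"fingers":0.8}]'

```text
time_s: 9.7
tcp_pos: [433.1, 6.7, 161.3]
ee_rot: [-0.612, -0.312, -0.285, 0.669]
force: [0.1, -0.7, -0.9]
width: 0.141
```

```bash
python3 st.py; python3 look.py b wrist scene
```

```text
[433.1   6.7 161.3] t 9.7 w 0.1408552716935476 F [ 0.1 -0.7 -0.9] q [-0.9  0.2  0.4  2.   0.5  1.4 -0.8]
tip pot [ 0.7 61.1 21.6] cross pot [  1.  -70.7 132.1] dir [ 0.  -0.8  0.6] elev 39.98579263082366
tcp [433.1   6.7 161.3] t 9.7 w 0.1408552716935476 F [ 0.1 -0.7 -0.9] q [-0.9  0.2  0.4  2.   0.5  1.4 -0.8]
vs hover [ -1.8  -8.4 140.4] [ 0.1  1.  -0.2]
```

View pics/wrist_b.png

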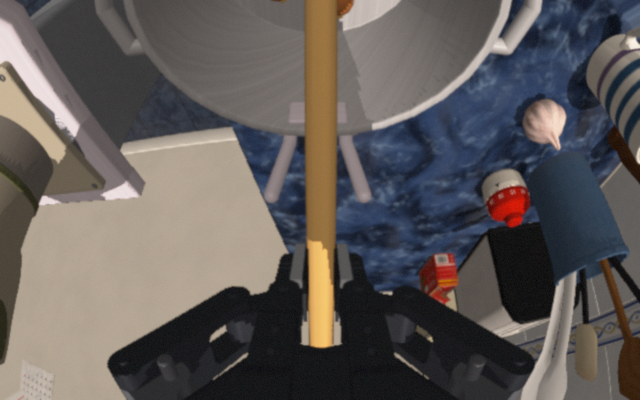

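View pics/scene_b.png

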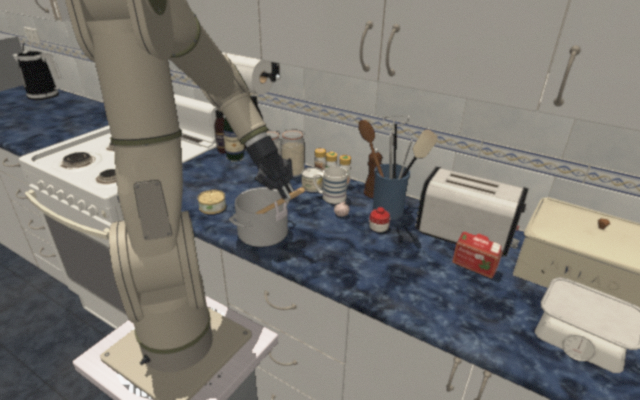

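The handle sits centred between the prongs. I'll lower it the last bit and check the force.

>>> play_rows --targets '[{"delta_pos":[0.4,0,-0.3],"rot":[0,0,0],"fingers":0.8},{"delta_pos":[0.2,0,-0.2],"rot":[0,0,0],"fingers":0.8},{"delta_pos":[0,0,0],"rot":[0,0,0],"fingers":0.8}]'

```text
time_s: 10.1
tcp_pos: [432.7, 6.7, 152.6]
ee_rot: [-0.612, -0.312, -0.285, 0.669]
force: [0.3, 0.5, -0.1]
width: 0.144
```

```bash
python3 st.py
```

```text
[432.7   6.7 152.6] t 10.1 w 0.14396982957489418 F [ 0.3  0.5 -0.1] q [-0.9  0.2  0.4  2.   0.5  1.4 -0.8]
tip pot [ 0.1 61.  12.7] cross pot [  0.5 -70.7 123.3] dir [ 0.  -0.8  0.6] elev 40.01912705855981
```

>>> play_rows --targets '[{"delta_pos":[0,0,0],"rot":[0,0,0],"fingers":1.7},{"delta_pos":[0,0,0],"rot":[0,0,0],"fingers":2.4},{"delta_pos":[0,0,0],"rot":[0,0,0],"fingers":3.5},{"delta_pos":[0,0,0],"rot":[0,0,0],"fingers":3.5},{"delta_pos":[0,0,0],"rot":[0,0,0],"fingers":3.5},{"delta_pos":[-1,0,0],"rot":[0,0,0],"fingers":3.5},{"delta_pos":[-2,0,0],"rot":[0,0,0],"fingers":3.5},{"delta_pos":[-3,0,0],"rot":[0,0,0],"fingers":3.5},{"delta_pos":[-3,0,0],"rot":[0,0,0],"fingers":3.5},{"delta_pos":[0,0,0],"rot":[0,0,0],"fingers":3.5}]'

```text
time_s: 11.1
tcp_pos: [439.2, 67.7, 224.3]
ee_rot: [-0.613, -0.314, -0.286, 0.667]
force: [-0.7, 0.4, -0.2]
width: 0.413
```

```bash
python3 st.py
python3 - <<'E'
from h import *
import json
i=r.camera_info('wrist');json.dump({k:np.array(v).tolist() for k,v in i.items()},open('wic.json','w'))
E
python3 look.py c wrist scene top
python3 - <<'E'
from h import *
q={n:PC+RP.apply(np.array([0,66,10])+np.array([0,-np.cos(np.radians(39.2)),np.sin(np.radians(39.2))])*s) for n,s in(('spoon_tip',0),('spoon_cross',172),('spoon_end',285))}
for n in q:
    print(n,q[n])
    for c in('wrist','scene','top'):
        l=r.spot_point(n,c);print('   ',c,project(c,q[n]),[(round(a['conf'],2),np.array(a['at'])*[640,400]) for a in l[:2]])
E
```

```text
[439.2  67.7 224.3] t 11.1 w 0.4129017442321412 F [-0.7  0.4 -0.2] q [-0.9  0.2  0.3  1.8  0.5  1.6 -0.8]
tip pot [  0.8 122.9  85.2] cross pot [  1.2  -9.2 195.2] dir [ 0.  -0.8  0.6] elev 39.7952087720054
tcp [439.2  67.7 224.3] t 11.1 w 0.4129017442321412 F [-0.7  0.4 -0.2] q [-0.9  0.2  0.3  1.8  0.5  1.6 -0.8]
vs hover [ -7.9 -69.4  77.4] [ 0.2  0.8 -0.4]
spoon_tip [448.6 184.7  10. ]
    wrist [320.9 -77.7] []
    scene [247.3 221.4] [(0.48, array([280.8, 206.5]))]
    top [250.1 241.8] [(0.48, array([265.4, 255.5]))]
spoon_cross [436.3  52.  118.7]
    wrist [320.3 132.5] [(0.59, array([319.6, 132.9]))]
    scene [278.1 206.2] [(0.8, array([279.4, 209.1])), (0.7, array([342.6, 213.2]))]
    top [286.4 239.5] [(0.65, array([289.2, 241.9])), (0.28, array([263.7, 256. ]))]
spoon_end [428.2 -35.2 190.1]
    wrist [319.8 267. ] [(0.61, array([314.6, 263.9]))]
    scene [302.  194.3] [(0.56, array([301.6, 194.2]))]
    top [313.4 237.8] [(0.36, array([344.9, 183. ]))]
```

View pics/wrist_c.png

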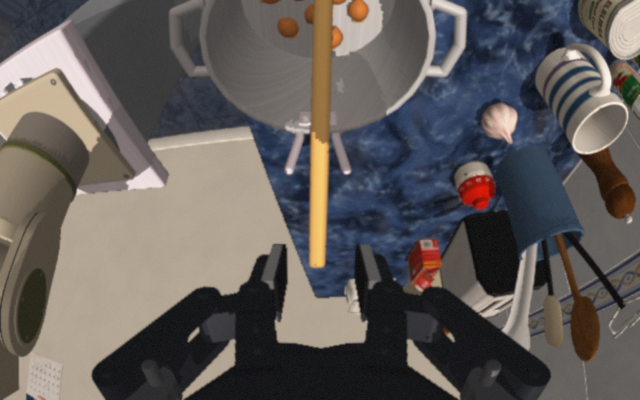

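View pics/scene_c.png

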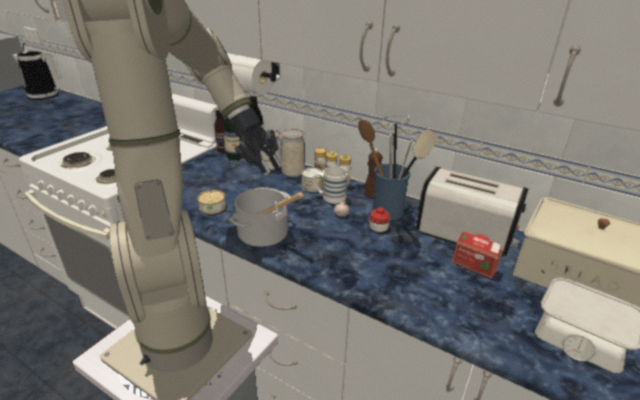

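The spoon leans in the rest, with its end seen at (317,265) in the wrist view and its crossing point at (320,133). That matches the model within a few mm. Next is the regrasp, with the tool at 25° to the spoon, gripping at s≈238.

Run:
```python
from h import *
p,Ro,s=cur();print(p)
g,G=spoon_pose([0,66,10],39.2,238,12,25)
print('grasp',g,G.as_matrix())
pre=g+G.apply([-80,0,0]);print(pre)
mid=np.array([436,20,300.]);rv=(Ro.inv()*G).as_rotvec();print(np.degrees(rv))
M=Ro*R.from_rotvec(rv*.4)
P1=rows_for(line(p,Ro,mid,M,4))
P2=rows_for(line(*P1,pre,G,5),*P1)
```

```text
[437.8  64.  221.7]
grasp [432.    6.3 149.6] [[ 0.   1.  -0.1]
 [ 0.4 -0.1 -0.9]
 [-0.9 -0.  -0.4]]
[428.8 -28.4 221.6]
[ 0.2 65.8 -0.1]
end err [-0.2 -0.4 -0.2] [ 0.1  0.3 -0. ]
{"delta_pos":[-0.8,0.1,2.1],"rot":[0,7,0]}
{"delta_pos":[-1,0,2],"rot":[0,6,0]}
{"delta_pos":[-1.3,0.1,1.9],"rot":[0,7,0]}
{"delta_pos":[-1.4,0,1.7],"rot":[0,6,0]}
end err [-0.3  0.2  0.2] [ 0.2 -0.2  0. ]
{"delta_pos":[1.8,-0.1,0.6],"rot":[0,8,0]}
{"delta_pos":[1.6,0,0.8],"rot":[0,8,0]}
{"delta_pos":[1.5,-0.1,1],"rot":[0,8,0]}
{"delta_pos":[1.4,0,1.2],"rot":[0,8,0]}
{"delta_pos":[1.2,-0.1,1.4],"rot":[0,8,0]}
```

>>> play_rows --targets '[{"delta_pos":[-0.8,0.1,2.1],"rot":[0,7,0],"fingers":3.8},{"delta_pos":[-1,0,2],"rot":[0,6,0],"fingers":3.8},{"delta_pos":[-1.3,0.1,1.9],"rot":[0,7,0],"fingers":3.8},{"delta_pos":[-1.4,0,1.7],"rot":[0,6,0],"fingers":3.8},{"delta_pos":[1.8,-0.1,0.6],"rot":[0,8,0],"fingers":3.8},{"delta_pos":[1.6,0,0.8],"rot":[0,8,0],"fingers":3.8},{"delta_pos":[1.5,-0.1,1],"rot":[0,8,0],"fingers":3.8},{"delta_pos":[1.4,0,1.2],"rot":[0,8,0],"fingers":3.8},{"delta_pos":[1.2,-0.1,1.4],"rot":[0,8,0],"fingers":3.8},{"delta_pos":[0,0,0],"rot":[0,0,0],"fingers":3.8},{"delta_pos":[0,0,0],"rot":[0,0,0],"fingers":3.8}]'

```text
time_s: 12.8
tcp_pos: [428.2, -29.0, 221.4]
ee_rot: [0.357, 0.626, 0.571, -0.392]
force: [0.4, 0.8, 0.6]
width: 0.438
```

```bash
python3 st.py >/dev/null; python3 look.py d wrist
python3 - <<'E'
from h import *
p,Ro,s=cur();print(p)
g,G=spoon_pose([0,66,10],39.2,238,12,25)
pre=g+G.apply([-80,0,0]);print('err in tool',Ro.inv().apply(pre-p),np.degrees((Ro.inv()*G).as_rotvec()))
l=r.trace('spoon_grip','wrist');m=l[0]['mask'];print(l[0]['conf'],m.sum())
for n,s in(('spoon_cross',172),('spoon_grip',212),('spoon_end',285)):
    q=PC+RP.apply(np.array([0,66,10])+np.array([0,-np.cos(np.radians(39.2)),np.sin(np.radians(39.2))])*s)
    u=project('wrist',q);row=int(u[1]);xs=np.nonzero(m[min(max(row,0),399)])[0]
    print(n,u,xs.min() if len(xs) else None,xs.max() if len(xs) else None,[(round(a['conf'],2),np.array(a['at'])*[640,400]) for a in r.spot_point(n,'wrist')[:2]])
E
```

```text
tcp [428.2 -29.  221.4] t 12.8 w 0.43808976688604884 F [0.4 0.8 0.6] q [-0.7 -0.1  1.   2.  -0.4  1.3  0.3]
vs hover [ 3.1 27.3 80.3] [  0.  -64.9   0.1]
[428.6 -27.7 221.9]
err in tool [-0.1  0.3  0.8] [ 0.2 -0.1  0.1]
0.9 3194
spoon_cross [321.2 163.6] 315 330 [(0.72, array([323.4, 158.6])), (0.69, array([319.6, 168.8]))]
spoon_grip [321.  193.8] 313 330 [(0.74, array([319.6, 184.7]))]
spoon_end [320.5 271.1] None None [(0.83, array([316.8, 263.8]))]
```

View pics/wrist_d.png

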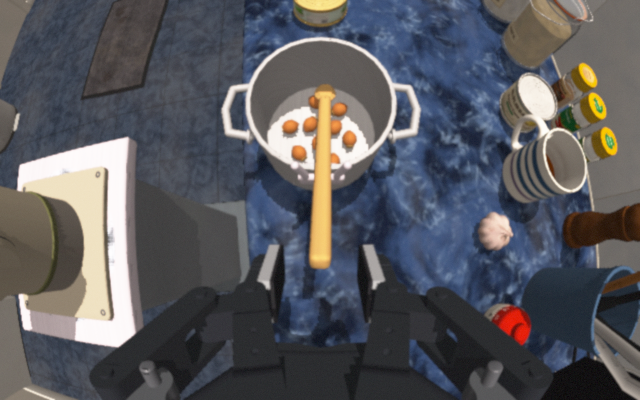

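The spoon is well aligned: its handle end is at (320,268), midway between the fingers at x=268 and 373. I'll move in.

>>> play_rows --targets '[{"delta_pos":[2,0,0.1],"rot":[0,0,0],"fingers":3.8},{"delta_pos":[2,0,0],"rot":[0,0,0],"fingers":3.8},{"delta_pos":[2,0,0],"rot":[0,0,0],"fingers":3.8},{"delta_pos":[1.2,0,0],"rot":[0,0,0],"fingers":3.8},{"delta_pos":[0.8,0,0],"rot":[0,0,0],"fingers":3.8},{"delta_pos":[0,0,0],"rot":[0,0,0],"fingers":3.8},{"delta_pos":[0,0,0],"rot":[0,0,0],"fingers":3.8}]'

```text
time_s: 13.75
tcp_pos: [432.0, 5.7, 150.0]
ee_rot: [0.358, 0.626, 0.572, -0.391]
force: [-0.2, 0.7, 0.7]
width: 0.445
```

```bash
python3 look.py e wrist;python3 st.py 238 12 25
```

```text
tcp [432.    5.7 150. ] t 13.75 w 0.444835237940198 F [-0.2  0.7  0.7] q [-0.7  0.   1.   2.1 -0.5  1.2  0.4]
vs hover [ -0.7  -7.4 151.7] [  0.2 -65.   -0.1]
[432.1   5.6 150.2] t 13.8 w 0.44524033166307864 F [ 0.5 -0.3  0.6] q [-0.7  0.   1.   2.1 -0.5  1.2  0.4]
tip pot [-0.1 65.8 11.2] cross pot [  0.1 -67.8 119.4] dir [ 0.  -0.8  0.6] elev 39.00817951378245
```

View pics/wrist_e.png

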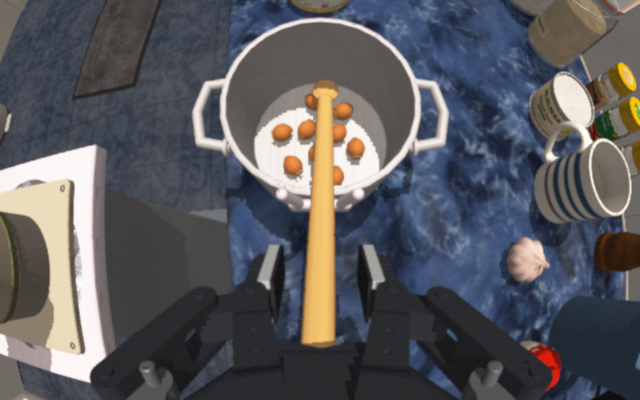

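>>> play_rows --targets '[{"delta_pos":[0,0,0],"rot":[0,0,0],"fingers":2.2},{"delta_pos":[0,0,0],"rot":[0,0,0],"fingers":0.8},{"delta_pos":[0,0,0],"rot":[0,0,0],"fingers":0.8},{"delta_pos":[0,0,0],"rot":[0,0,0],"fingers":0.8},{"delta_pos":[0,0,0],"rot":[0,0,0],"fingers":0.8}]' --force 90

```text
time_s: 14.3
tcp_pos: [432.3, 5.5, 149.9]
ee_rot: [0.358, 0.626, 0.572, -0.391]
force: [1.7, -2.9, 4.1]
width: 0.15
```

```bash
python3 look.py f wrist;python3 st.py 238 12 25
python3 - <<'E'
from h import *
p,Ro,s=cur()
for n,z in(('spoon_tip',0),('spoon_end',0)):
    print(n,[(round(a['conf'],2),np.array(a['at'])*[640,400]) for a in r.spot_point(n,'wrist')[:2]])
def path(p0,R0,sched):
    out=[]
    for y,z,e in sched: out.append(spoon_pose([0,y,z],e,238,12,25))
    return rows_for(out,p0,R0)
n=9
sch=[(66-40*t,12+min(1,2.5*t)*32,39.2+50.8*t) for t in np.arange(1,n+1)/n]
P=path(p,Ro,sch)
E
```

```text
tcp [432.3   5.5 149.9] t 14.3 w 0.15042118538349208 F [ 1.7 -2.9  4.1] q [-0.7  0.   1.   2.1 -0.5  1.2  0.4]
vs hover [ -1.   -7.2 151.8] [  0.1 -65.   -0.1]
[432.2   5.6 149.9] t 14.35 w 0.15095718492588314 F [ 1.6 -2.9  4.4] q [-0.7  0.   1.   2.1 -0.5  1.2  0.4]
tip pot [ 0.1 65.8 10.9] cross pot [  0.2 -67.8 119.1] dir [ 0.  -0.8  0.6] elev 39.013895431848795
spoon_tip [(0.91, array([324.2,  80.8])), (0.26, array([318.3, 227.4]))]
spoon_end [(0.74, array([320.1, 358.2])), (0.46, array([282.7, 132.4]))]
end err [-0.3  0.3 -0.6] [ 0.1  0.  -0.2]
{"delta_pos":[-2,0,-2.2],"rot":[0,-6,0]}
{"delta_pos":[-1.9,0,-1.9],"rot":[0,-5,0]}
{"delta_pos":[-1.8,0,-1.9],"rot":[0,-6,0]}
{"delta_pos":[-1.5,0,-1.7],"rot":[0,-6,0]}
{"delta_pos":[-0.9,0,-1.6],"rot":[0,-5,0]}
{"delta_pos":[-0.9,0,-1.6],"rot":[0,-6,0]}
{"delta_pos":[-0.8,0,-1.6],"rot":[0,-6,0]}
{"delta_pos":[-0.8,0,-1.6],"rot":[0,-5,0]}
{"delta_pos":[-0.7,0,-1.7],"rot":[0,-6,0]}
```

View pics/wrist_f.png

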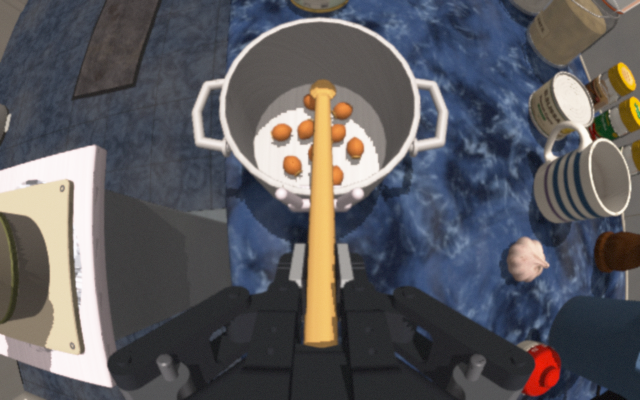

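>>> play_rows --targets '[{"delta_pos":[-2,0,-2.2],"rot":[0,-6,0],"fingers":0.8},{"delta_pos":[-1.9,0,-1.9],"rot":[0,-5,0],"fingers":0.8},{"delta_pos":[-1.8,0,-1.9],"rot":[0,-6,0],"fingers":0.8},{"delta_pos":[-1.5,0,-1.7],"rot":[0,-6,0],"fingers":0.8},{"delta_pos":[-0.9,0,-1.6],"rot":[0,-5,0],"fingers":0.8},{"delta_pos":[-0.9,0,-1.6],"rot":[0,-6,0],"fingers":0.8},{"delta_pos":[-0.8,0,-1.6],"rot":[0,-6,0],"fingers":0.8},{"delta_pos":[-0.8,0,-1.6],"rot":[0,-5,0],"fingers":0.8},{"delta_pos":[-0.7,0,-1.7],"rot":[0,-6,0],"fingers":0.8},{"delta_pos":[0,0,0],"rot":[0,0,0],"fingers":0.8},{"delta_pos":[0,0,0],"rot":[0,0,0],"fingers":0.8}]'

```text
time_s: 15.55
tcp_pos: [441.7, 137.5, 265.5]
ee_rot: [-0.566, -0.399, -0.371, 0.618]
force: [0.7, 0.3, 0.1]
width: 0.15
```

```bash
python3 look.py g wrist scene;python3 st.py 238 12 25
python3 - <<'E'
from h import *
p,Ro,s=cur();a=np.radians(25);d=Ro.apply([-np.cos(a),0,np.sin(a)]);ax=p+Ro.apply([-12,0,0])
for c in('scene',):
    print(c,'end',project(c,ax+d*47),'tip',project(c,ax-d*238),[(round(a['conf'],2),np.array(a['at'])*[640,400]) for a in r.spot_point('spoon_end',c)[:2]])
    print([(round(a['conf'],2),np.array(a['at'])*[640,400]) for a in r.spot_point('spoon_tip','wrist')[:2]],'wr tip pred',project('wrist',ax-d*238))
E
```

```text
tcp [441.7 137.5 265.5] t 15.55 w 0.14986580065231195 F [0.7 0.3 0.1] q [-1.   0.1  0.4  1.7  0.3  1.6 -0.7]
vs hover [ -10.4 -139.2   36.2] [  0.6 -15.1   0.1]
[442.2 135.8 266.5] t 15.65 w 0.14841074402389987 F [ 0.1 -1.  -0.8] q [-1.   0.1  0.4  1.7  0.3  1.6 -0.7]
tip pot [-3.2 26.6 39.5] cross pot [ -2.2  23.  211.5] dir [ 0. -0.  1.] elev 88.74967720568836
scene end [250.4 129.7] tip [255.1 218.4] [(0.71, array([249.5, 130.3]))]
[(0.78, array([321.9,  80.2]))] wr tip pred [320.4  84.4]
```

View pics/wrist_g.png

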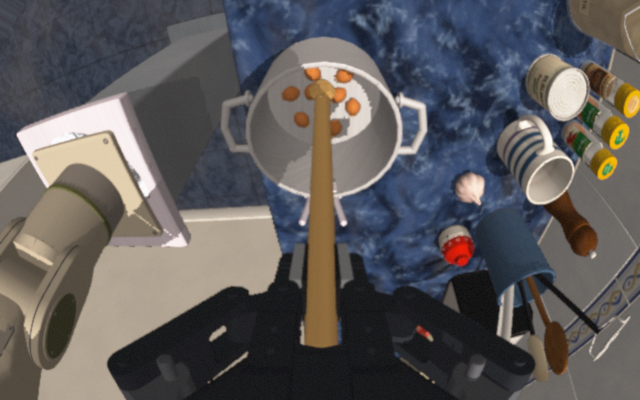

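View pics/scene_g.png

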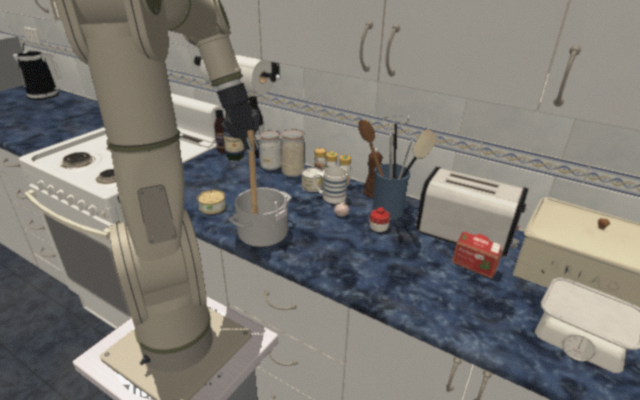

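The spoon is upright, its tip at pot-frame (-3,27,40), and prediction and image agree. I'll lower it to z≈12 and then stir.

```bash
cat > stir.py <<'E'
from h import *
import sys
# usage: stir.py  a0 n step rad z [nz]
a0,n,step,rad,z=[float(x) for x in sys.argv[1:6]];n=int(n)
p,Ro,s=cur();print(p,'t',s['time_s'],'F',s['force'],'w',s['width'])
D,Q=spoon_pose([0,0,0],90,238,12,25)
a=np.radians(25);d=Ro.apply([-np.cos(a),0,np.sin(a)]);tp=RP.inv().apply(p+Ro.apply([-12,0,0])-d*238-PC)
print('tip pot',tp,'r',np.hypot(tp[0],tp[1]),'ang cw from +y',np.degrees(np.arctan2(tp[0],tp[1]))%360)
# cw angle from +y toward +x
out=[]
cmd=None
if len(sys.argv)>6: p=np.array([float(x) for x in sys.argv[6].split(',')]); Ro=Q
for k in range(1,n+1):
    A=np.radians(a0+step*k); out.append((D+RP.apply([rad*np.sin(A),rad*np.cos(A),z]),Q))
pp=p.copy();RR=Ro
for pt,Rt in out:
    dd=np.round(RR.inv().apply(pt-pp)/10/.05)*.05
    pp=pp+RR.apply(dd*10);print('[%.2f,%.2f,%.2f]'%tuple(dd+0.),end=' ')
print('\nend',pp,'rotneed',np.degrees((Ro.inv()*Q).as_rotvec()))
E
python3 stir.py 0 4 0 26 12
python3 - <<'E'
from h import *
p,Ro,s=cur();D,Q=spoon_pose([0,26,12],90,238,12,25)
rows_for(line(p,Ro,D,Q,4),dp=2,dr=1)
E
```

```text
[442.3 135.7 266.9] t 15.75 F [ 0.2  0.7 -1. ] w 0.1464013457871244
tip pot [-2.8 26.7 39.9] r 26.8841977609824 ang cw from +y 353.97868053119055
[2.35,0.20,-1.50] [0.00,0.00,0.00] [0.00,0.00,0.00] [0.00,0.00,0.00] 
end [444.6 139.8 239.3] rotneed [ 0.3 -1.3  0.1]
end err [-0. -0. -0.] [ 0.  0. -0.]
{"delta_pos":[0.59,0.05,-0.38],"rot":[0.1,-0.3,0]}
{"delta_pos":[0.59,0.04,-0.38],"rot":[0.1,-0.3,0.1]}
{"delta_pos":[0.59,0.05,-0.38],"rot":[0,-0.4,0]}
{"delta_pos":[0.59,0.04,-0.39],"rot":[0.1,-0.3,0.1]}
```

>>> play_rows --targets '[{"delta_pos":[0.6,0.05,-0.4],"rot":[0,-0.3,0],"fingers":0.8},{"delta_pos":[0.6,0.05,-0.4],"rot":[0,-0.3,0],"fingers":0.8},{"delta_pos":[0.6,0.05,-0.4],"rot":[0,-0.3,0],"fingers":0.8},{"delta_pos":[0.5,0.05,-0.3],"rot":[0,-0.3,0],"fingers":0.8},{"delta_pos":[0,0,0],"rot":[0,0,0],"fingers":0.8}]'

```text
time_s: 16.25
tcp_pos: [444.5, 140.8, 238.6]
ee_rot: [-0.569, -0.394, -0.365, 0.623]
force: [-0.6, -0.4, -0.5]
width: 0.15
```

```bash
python3 stir.py 0 12 10 27 12
```

```text
[444.5 140.8 238.6] t 16.25 F [-0.6 -0.4 -0.5] w 0.14986109686238044
tip pot [-1.3 26.8 11.5] r 26.785169566621388 ang cw from +y 357.1704302178958
[-0.05,0.50,0.05] [0.05,0.45,0.15] [0.10,0.40,0.15] [0.10,0.40,0.25] [0.15,0.30,0.30] [0.15,0.30,0.35] [0.20,0.20,0.40] [0.20,0.10,0.40] [0.20,0.05,0.45] [0.20,-0.05,0.40] [0.20,-0.15,0.40] [0.15,-0.20,0.40] 
end [463.9  98.5 239.2] rotneed [0.4 0.1 0.1]
```

>>> play_rows --targets '[{"delta_pos":[-0.05,0.5,0.05],"rot":[0,0,0],"fingers":0.8},{"delta_pos":[0.05,0.45,0.15],"rot":[0,0,0],"fingers":0.8},{"delta_pos":[0.1,0.4,0.15],"rot":[0,0,0],"fingers":0.8},{"delta_pos":[0.1,0.4,0.25],"rot":[0,0,0],"fingers":0.8},{"delta_pos":[0.15,0.3,0.3],"rot":[0,0,0],"fingers":0.8},{"delta_pos":[0.15,0.3,0.35],"rot":[0,0,0],"fingers":0.8},{"delta_pos":[0.2,0.2,0.4],"rot":[0,0,0],"fingers":0.8},{"delta_pos":[0.2,0.1,0.4],"rot":[0,0,0],"fingers":0.8},{"delta_pos":[0.2,0.05,0.45],"rot":[0,0,0],"fingers":0.8},{"delta_pos":[0.2,-0.05,0.4],"rot":[0,0,0],"fingers":0.8},{"delta_pos":[0.2,-0.15,0.4],"rot":[0,0,0],"fingers":0.8},{"delta_pos":[0.15,-0.2,0.4],"rot":[0,0,0],"fingers":0.8}]'

```text
time_s: 17.45
tcp_pos: [463.8, 98.3, 240.1]
ee_rot: [-0.569, -0.395, -0.365, 0.622]
force: [-0.4, 0.5, 0.1]
width: 0.149
```

```bash
python3 stir.py 120 12 10 27 12; python3 stir.py 120 12 10 27 12 463.9,98.5,239.2 | tail -2
```

```text
[463.8  98.3 240.1] t 17.45 F [-0.4  0.5  0.1] w 0.14861863823399762
tip pot [ 22.  -13.5  12.9] r 25.794315754516578 ang cw from +y 121.5692886894059
[0.25,-0.25,0.30] [0.15,-0.35,0.30] [0.10,-0.35,0.25] [0.10,-0.45,0.15] [0.05,-0.45,0.15] [0.00,-0.45,0.00] [0.00,-0.50,-0.05] [-0.05,-0.45,-0.10] [-0.10,-0.40,-0.20] [-0.10,-0.40,-0.25] [-0.15,-0.35,-0.30] [-0.15,-0.25,-0.35] 
end [417.5 102.8 239. ] rotneed [ 0.4 -0.   0.1]
[0.20,-0.25,0.35] [0.10,-0.35,0.30] [0.15,-0.35,0.25] [0.05,-0.45,0.20] [0.05,-0.45,0.10] [0.05,-0.45,0.05] [-0.05,-0.50,-0.05] [-0.05,-0.45,-0.10] [-0.05,-0.40,-0.20] [-0.15,-0.40,-0.25] [-0.10,-0.35,-0.30] [-0.20,-0.25,-0.35] 
end [417.6 102.8 239.2] rotneed [0. 0. 0.]
```

Tracking is good and the forces are small, so I'll carry on.

>>> play_rows --targets '[{"delta_pos":[0.25,-0.25,0.3],"rot":[0,0,0],"fingers":0.8},{"delta_pos":[0.15,-0.35,0.3],"rot":[0,0,0],"fingers":0.8},{"delta_pos":[0.1,-0.35,0.25],"rot":[0,0,0],"fingers":0.8},{"delta_pos":[0.1,-0.45,0.15],"rot":[0,0,0],"fingers":0.8},{"delta_pos":[0.05,-0.45,0.15],"rot":[0,0,0],"fingers":0.8},{"delta_pos":[0,-0.45,0],"rot":[0,0,0],"fingers":0.8},{"delta_pos":[0,-0.5,-0.05],"rot":[0,0,0],"fingers":0.8},{"delta_pos":[-0.05,-0.45,-0.1],"rot":[0,0,0],"fingers":0.8},{"delta_pos":[-0.1,-0.4,-0.2],"rot":[0,0,0],"fingers":0.8},{"delta_pos":[-0.1,-0.4,-0.25],"rot":[0,0,0],"fingers":0.8},{"delta_pos":[-0.15,-0.35,-0.3],"rot":[0,0,0],"fingers":0.8},{"delta_pos":[-0.15,-0.25,-0.35],"rot":[0,0,0],"fingers":0.8}]'

```text
time_s: 18.65
tcp_pos: [417.5, 103.6, 239.0]
ee_rot: [-0.569, -0.395, -0.365, 0.622]
force: [0.6, 0.2, -1.2]
width: 0.148
```

```bash
python3 stir.py 240 12 10 27 12
```

```text
[417.5 103.6 239. ] t 18.65 F [ 0.6  0.2 -1.2] w 0.1481532076085006
tip pot [-24.6 -12.5  11.9] r 27.581144046992005 ang cw from +y 243.02779484146035
[-0.15,-0.20,-0.30] [-0.20,-0.10,-0.40] [-0.20,-0.05,-0.45] [-0.20,0.05,-0.40] [-0.20,0.15,-0.40] [-0.15,0.20,-0.40] [-0.20,0.25,-0.35] [-0.10,0.35,-0.30] [-0.15,0.35,-0.25] [-0.05,0.45,-0.15] [-0.05,0.45,-0.15] [-0.05,0.45,0.00] 
end [444.3 140.8 239.3] rotneed [ 0.4 -0.   0.1]
```

>>> play_rows --targets '[{"delta_pos":[-0.15,-0.2,-0.3],"rot":[0,0,0],"fingers":0.8},{"delta_pos":[-0.2,-0.1,-0.4],"rot":[0,0,0],"fingers":0.8},{"delta_pos":[-0.2,-0.05,-0.45],"rot":[0,0,0],"fingers":0.8},{"delta_pos":[-0.2,0.05,-0.4],"rot":[0,0,0],"fingers":0.8},{"delta_pos":[-0.2,0.15,-0.4],"rot":[0,0,0],"fingers":0.8},{"delta_pos":[-0.15,0.2,-0.4],"rot":[0,0,0],"fingers":0.8},{"delta_pos":[-0.2,0.25,-0.35],"rot":[0,0,0],"fingers":0.8},{"delta_pos":[-0.1,0.35,-0.3],"rot":[0,0,0],"fingers":0.8},{"delta_pos":[-0.15,0.35,-0.25],"rot":[0,0,0],"fingers":0.8},{"delta_pos":[-0.05,0.45,-0.15],"rot":[0,0,0],"fingers":0.8},{"delta_pos":[-0.05,0.45,-0.15],"rot":[0,0,0],"fingers":0.8},{"delta_pos":[-0.05,0.45,0],"rot":[0,0,0],"fingers":0.8}]'

```text
time_s: 19.85
tcp_pos: [444.9, 140.4, 239.2]
ee_rot: [-0.569, -0.395, -0.365, 0.622]
force: [-0.0, 0.7, -0.0]
width: 0.147
```

```bash
python3 stir.py 0 12 10 27 12; python3 look.py h wrist
```

```text
[444.9 140.4 239.2] t 19.85 F [-0.   0.7 -0. ] w 0.14670994615977118
tip pot [-0.7 26.7 12.1] r 26.684837347075142 ang cw from +y 358.5453481685685
[0.00,0.40,0.00] [0.05,0.50,0.10] [0.10,0.40,0.20] [0.10,0.40,0.25] [0.15,0.30,0.30] [0.15,0.30,0.35] [0.20,0.20,0.40] [0.20,0.10,0.40] [0.20,0.05,0.45] [0.20,-0.05,0.40] [0.15,-0.15,0.40] [0.20,-0.20,0.40] 
end [463.9  98.4 239.1] rotneed [ 0.4 -0.   0.1]
tcp [444.9 140.4 239.2] t 19.85 w 0.14670994615977118 F [-0.   0.7 -0. ] q [-1.   0.2  0.4  1.7  0.3  1.5 -0.7]
vs hover [ -13.6 -142.1   62.6] [  0.4 -14.    0. ]
```

View pics/wrist_h.png

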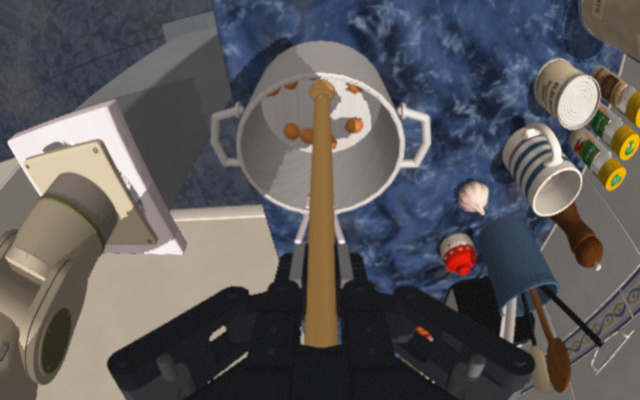

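The first turn is done. The nuts have moved and are all in the pot. Now the second turn.

>>> play_rows --targets '[{"delta_pos":[0,0.45,0],"rot":[0,0,0],"fingers":0.8},{"delta_pos":[0.05,0.5,0.1],"rot":[0,0,0],"fingers":0.8},{"delta_pos":[0.1,0.4,0.2],"rot":[0,0,0],"fingers":0.8},{"delta_pos":[0.1,0.4,0.25],"rot":[0,0,0],"fingers":0.8},{"delta_pos":[0.15,0.3,0.3],"rot":[0,0,0],"fingers":0.8},{"delta_pos":[0.15,0.3,0.35],"rot":[0,0,0],"fingers":0.8},{"delta_pos":[0.2,0.2,0.4],"rot":[0,0,0],"fingers":0.8},{"delta_pos":[0.2,0.1,0.4],"rot":[0,0,0],"fingers":0.8},{"delta_pos":[0.2,0.05,0.45],"rot":[0,0,0],"fingers":0.8},{"delta_pos":[0.2,-0.05,0.4],"rot":[0,0,0],"fingers":0.8},{"delta_pos":[0.15,-0.15,0.4],"rot":[0,0,0],"fingers":0.8},{"delta_pos":[0.2,-0.2,0.4],"rot":[0,0,0],"fingers":0.8}]'

```text
time_s: 21.1
tcp_pos: [463.8, 98.0, 239.2]
ee_rot: [-0.569, -0.395, -0.365, 0.622]
force: [-0.5, -0.0, -0.4]
width: 0.15
```

```bash
python3 stir.py 120 12 10 27 12
```

```text
[463.8  98.  239.2] t 21.1 F [-0.5 -0.  -0.4] w 0.15030631362070165
tip pot [ 22.  -13.8  12.1] r 25.986584267985997 ang cw from +y 122.025710218235
[0.15,-0.25,0.30] [0.15,-0.35,0.30] [0.10,-0.35,0.25] [0.10,-0.45,0.20] [0.05,-0.45,0.10] [0.00,-0.45,0.00] [0.00,-0.50,0.00] [-0.05,-0.45,-0.15] [-0.10,-0.40,-0.15] [-0.10,-0.40,-0.25] [-0.15,-0.35,-0.30] [-0.15,-0.25,-0.35] 
end [417.5 102.5 239.2] rotneed [ 0.4 -0.   0.1]
```

>>> play_rows --targets '[{"delta_pos":[0.15,-0.25,0.3],"rot":[0,0,0],"fingers":0.8},{"delta_pos":[0.15,-0.35,0.3],"rot":[0,0,0],"fingers":0.8},{"delta_pos":[0.1,-0.35,0.25],"rot":[0,0,0],"fingers":0.8},{"delta_pos":[0.1,-0.45,0.2],"rot":[0,0,0],"fingers":0.8},{"delta_pos":[0.05,-0.45,0.1],"rot":[0,0,0],"fingers":0.8},{"delta_pos":[0,-0.45,0],"rot":[0,0,0],"fingers":0.8},{"delta_pos":[0,-0.5,0],"rot":[0,0,0],"fingers":0.8},{"delta_pos":[-0.05,-0.45,-0.15],"rot":[0,0,0],"fingers":0.8},{"delta_pos":[-0.1,-0.4,-0.15],"rot":[0,0,0],"fingers":0.8},{"delta_pos":[-0.1,-0.4,-0.25],"rot":[0,0,0],"fingers":0.8},{"delta_pos":[-0.15,-0.35,-0.3],"rot":[0,0,0],"fingers":0.8},{"delta_pos":[-0.15,-0.25,-0.35],"rot":[0,0,0],"fingers":0.8}]'

```text
time_s: 22.3
tcp_pos: [417.4, 103.2, 239.2]
ee_rot: [-0.569, -0.395, -0.365, 0.622]
force: [0.2, 0.1, -0.1]
width: 0.149
```

```bash
python3 stir.py 240 12 10 27 12
```

```text
[417.4 103.2 239.2] t 22.3 F [ 0.2  0.1 -0.1] w 0.14933476361883674
tip pot [-24.6 -12.9  12.1] r 27.776476119272285 ang cw from +y 242.27166763310993
[-0.15,-0.20,-0.35] [-0.20,-0.10,-0.40] [-0.20,-0.05,-0.45] [-0.20,0.05,-0.40] [-0.20,0.15,-0.40] [-0.15,0.20,-0.40] [-0.20,0.25,-0.35] [-0.10,0.35,-0.30] [-0.15,0.35,-0.25] [-0.05,0.45,-0.15] [-0.05,0.45,-0.15] [-0.05,0.45,0.00] 
end [444.3 140.8 239.3] rotneed [ 0.4 -0.   0.1]
```

>>> play_rows --targets '[{"delta_pos":[-0.15,-0.2,-0.35],"rot":[0,0,0],"fingers":0.8},{"delta_pos":[-0.2,-0.1,-0.4],"rot":[0,0,0],"fingers":0.8},{"delta_pos":[-0.2,-0.05,-0.45],"rot":[0,0,0],"fingers":0.8},{"delta_pos":[-0.2,0.05,-0.4],"rot":[0,0,0],"fingers":0.8},{"delta_pos":[-0.2,0.15,-0.4],"rot":[0,0,0],"fingers":0.8},{"delta_pos":[-0.15,0.2,-0.4],"rot":[0,0,0],"fingers":0.8},{"delta_pos":[-0.2,0.25,-0.35],"rot":[0,0,0],"fingers":0.8},{"delta_pos":[-0.1,0.35,-0.3],"rot":[0,0,0],"fingers":0.8},{"delta_pos":[-0.15,0.35,-0.25],"rot":[0,0,0],"fingers":0.8},{"delta_pos":[-0.05,0.45,-0.15],"rot":[0,0,0],"fingers":0.8},{"delta_pos":[-0.05,0.45,-0.15],"rot":[0,0,0],"fingers":0.8},{"delta_pos":[-0.05,0.45,0],"rot":[0,0,0],"fingers":0.8}]'

```text
time_s: 23.5
tcp_pos: [444.9, 140.4, 239.2]
ee_rot: [-0.569, -0.395, -0.365, 0.622]
force: [-0.1, -0.8, -0.7]
width: 0.147
```

```bash
python3 stir.py 0 3 10 27 12;python3 stir.py 20 1 0 27 45
```

```text
[444.9 140.4 239.2] t 23.5 F [-0.1 -0.8 -0.7] w 0.14666268098369256
tip pot [-0.7 26.7 12.1] r 26.678386876615104 ang cw from +y 358.5395353523154
[0.00,0.40,0.00] [0.05,0.50,0.10] [0.10,0.40,0.20] 
end [457.6 136.  239.1] rotneed [ 0.4 -0.   0.1]
[444.9 140.4 239.2] t 23.5 F [-0.1 -0.8 -0.7] w 0.14666268098369256
tip pot [-0.7 26.7 12.1] r 26.678386876615104 ang cw from +y 358.5395353523154
[-2.95,0.85,1.50] 
end [453.5 138.5 272.2] rotneed [ 0.4 -0.   0.1]
```

>>> play_rows --targets '[{"delta_pos":[0,0.45,0],"rot":[0,0,0],"fingers":0.8},{"delta_pos":[0.05,0.45,0.1],"rot":[0,0,0],"fingers":0.8},{"delta_pos":[0,0,0],"rot":[0,0,0],"fingers":0.8},{"delta_pos":[-1,-0.2,0.5],"rot":[0,0,0],"fingers":0.8},{"delta_pos":[-1,-0.4,0.5],"rot":[0,0,0],"fingers":0.8},{"delta_pos":[-1,-0.4,0.5],"rot":[0,0,0],"fingers":0.8},{"delta_pos":[0,0,0],"rot":[0,0,0],"fingers":0.8}]'

```text
time_s: 24.2
tcp_pos: [443.6, 139.0, 274.8]
ee_rot: [-0.569, -0.396, -0.365, 0.621]
force: [0.5, -0.9, -1.3]
width: 0.15
```

```bash
python3 st.py 238 12 25
python3 - <<'E'
from h import *
i=r.camera_info('wrist');im=r.camera('wrist')
v,P=overlay(im,i,442.5,119,-5.3,'');cv2.imwrite('pics/o3.png',v[0:500,300:1000])
E
```

```text
[443.6 139.  274.8] t 24.2 w 0.14993699966183313 F [ 0.5 -0.9 -1.3] q [-1.   0.1  0.4  1.7  0.3  1.6 -0.7]
tip pot [-1.4 25.8 47.7] cross pot [ -0.9  25.3 219.7] dir [ 0. -0.  1.] elev 89.76984627831004
```

View pics/o3.png

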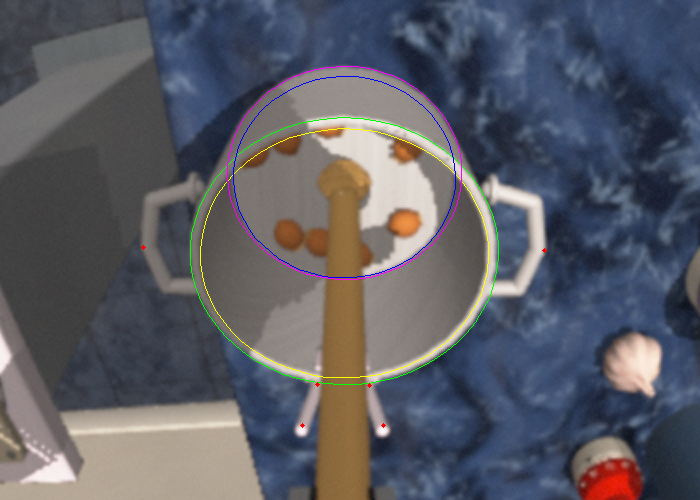

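The pot has not moved, since the model still overlays it. Some nuts now lie near the +y wall where the tip must stand, so I'll locate them.

Run:
```python
from h import *
for u in((255,155),(288,145),(330,130),(405,150),(404,222),(318,241),(289,234),(366,252)):
    q=onz(ray('wrist',((u[0]+300)/2/640,u[1]/2/400)),15.5);print(u,RP.inv().apply(q-PC))
```

```text
(255, 155) [-53.3  23.   15.5]
(288, 145) [-33.3  29.   15.5]
(330, 130) [-8.4 38.4 15.5]
(405, 150) [36.  26.5 15.5]
(404, 222) [ 38.1 -22.2  15.5]
(318, 241) [-16.3 -36.8  15.5]
(289, 234) [-34.8 -31.6  15.5]
(366, 252) [ 14.7 -44.7  15.5]
```

Run:
```python
from h import *
p,Ro,s=cur();n=9
out=[spoon_pose([0,26+33*t,48+6*t],90-50*t,238,12,25) for t in np.arange(1,n+1)/n]
rows_for(out)
```

```text
end err [-0.1  0.2  0.4] [ 0.3 -0.1  0.3]
{"delta_pos":[0.7,0.1,1.6],"rot":[0,5,0]}
{"delta_pos":[0.9,0,1.6],"rot":[0,6,0]}
{"delta_pos":[0.9,-0.1,1.6],"rot":[0,6,0]}
{"delta_pos":[0.9,0,1.5],"rot":[0,5,0]}
{"delta_pos":[1,0,1.6],"rot":[0,6,0]}
{"delta_pos":[1,0,1.6],"rot":[0,5,0]}
{"delta_pos":[1.1,0,1.5],"rot":[0,6,0]}
{"delta_pos":[1.1,0,1.6],"rot":[0,5,0]}
{"delta_pos":[1.1,0,1.5],"rot":[0,6,0]}
```

>>> play_rows --targets '[{"delta_pos":[0.7,0.1,1.6],"rot":[0,5,0],"fingers":0.8},{"delta_pos":[0.9,0,1.6],"rot":[0,6,0],"fingers":0.8},{"delta_pos":[0.9,-0.1,1.6],"rot":[0,6,0],"fingers":0.8},{"delta_pos":[0.9,0,1.5],"rot":[0,5,0],"fingers":0.8},{"delta_pos":[1,0,1.6],"rot":[0,6,0],"fingers":0.8},{"delta_pos":[1,0,1.6],"rot":[0,5,0],"fingers":0.8},{"delta_pos":[1.1,0,1.5],"rot":[0,6,0],"fingers":0.8},{"delta_pos":[1.1,0,1.6],"rot":[0,5,0],"fingers":0.8},{"delta_pos":[1.1,0,1.5],"rot":[0,6,0],"fingers":0.8},{"delta_pos":[0,0,0],"rot":[0,0,0],"fingers":0.8},{"delta_pos":[0,0,0],"rot":[0,0,0],"fingers":0.8}]'

```text
time_s: 25.35
tcp_pos: [430.9, 0.3, 195.2]
ee_rot: [0.361, 0.621, 0.571, -0.398]
force: [-1.3, 1.3, -0.2]
width: 0.148
```

```bash
python3 st.py 238 12 25
python3 - <<'E'
from h import *
i=r.camera_info('wrist');im=r.camera('wrist')
import json;json.dump({k:np.array(v).tolist() for k,v in i.items()},open('wi4.json','w'))
v,P=overlay(im,i,442.5,119,-5.3,'');cv2.imwrite('pics/o4.png',v[0:500,300:1000])
E
```

```text
[430.9   0.3 195.2] t 25.35 w 0.14833251035015121 F [-1.3  1.3 -0.2] q [-0.8 -0.1  1.   2.  -0.4  1.2  0.2]
tip pot [-2.2 57.9 52.9] cross pot [ -1.  -73.8 163.6] dir [ 0.  -0.8  0.6] elev 40.055081687715145
```

View pics/o4.png

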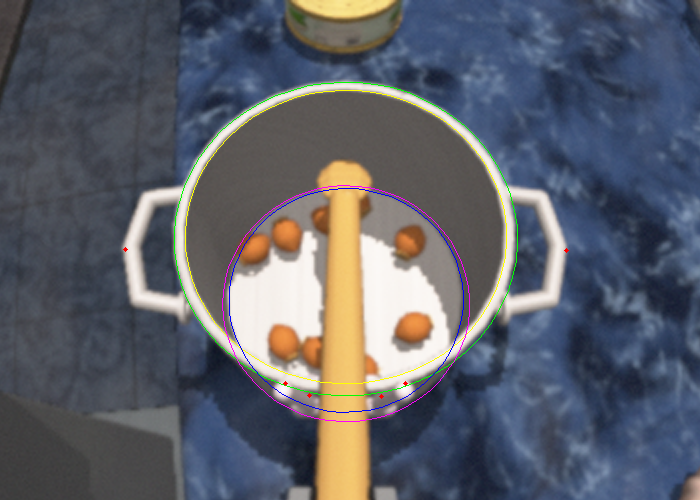

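All nine nuts are in the pot. Two lie under the head, at about (322,218) and (358,207). I'll compute where they are.

Run:
```python
from h import *
import json
i={k:np.array(v) for k,v in json.load(open('wi4.json')).items()}
for u in((255,250),(287,235),(321,218),(360,207),(409,242),(413,327)):
    q=onz(ray('wrist',((u[0]+300)/2/640,u[1]/2/400),i),15.5);print(u,RP.inv().apply(q-PC))
```

```text
(255, 250) [-53.4  24.4  15.5]
(287, 235) [-34.6  33.7  15.5]
(321, 218) [-14.6  44.6  15.5]
(360, 207) [ 8.7 52.  15.5]
(409, 242) [37.6 29.4 15.5]
(413, 327) [ 38.6 -22.7  15.5]
```

Two nuts, near (-10,46) and (4,54), block the spot where the tip must stand. I'll go upright again, set the head down at (30,47), and sweep them a short way along the wall.

Run:
```python
from h import *
n=9
out=[spoon_pose([30*t,58-11*t,53-5*t],40+50*t,238,12,25) for t in np.arange(1,n+1)/n]
P=rows_for(out)
```

```text
end err [0.  0.4 0.1] [0.5 0.1 0.1]
{"delta_pos":[-0.9,0.4,-1.8],"rot":[0,-5,0]}
{"delta_pos":[-0.8,0.3,-1.9],"rot":[0,-6,0]}
{"delta_pos":[-0.9,0.3,-1.8],"rot":[0,-6,0]}
{"delta_pos":[-0.8,0.4,-1.9],"rot":[0,-5,0]}
{"delta_pos":[-0.9,0.3,-1.9],"rot":[0,-6,0]}
{"delta_pos":[-0.8,0.4,-1.9],"rot":[0,-5,0]}
{"delta_pos":[-0.8,0.3,-1.9],"rot":[0,-6,0]}
{"delta_pos":[-0.8,0.4,-1.9],"rot":[0,-5,0]}
{"delta_pos":[-0.8,0.3,-2],"rot":[0,-6,0]}
```

>>> play_rows --targets '[{"delta_pos":[-0.9,0.2,-1.8],"rot":[0,-5,0],"fingers":0.8},{"delta_pos":[-0.8,0.3,-1.9],"rot":[0,-6,0],"fingers":0.8},{"delta_pos":[-0.9,0.4,-1.8],"rot":[0,-6,0],"fingers":0.8},{"delta_pos":[-0.8,0.4,-1.9],"rot":[0,-5,0],"fingers":0.8},{"delta_pos":[-0.9,0.3,-1.9],"rot":[0,-6,0],"fingers":0.8},{"delta_pos":[-0.8,0.4,-1.9],"rot":[0,-5,0],"fingers":0.8},{"delta_pos":[-0.8,0.4,-1.9],"rot":[0,-6,0],"fingers":0.8},{"delta_pos":[-0.8,0.4,-1.9],"rot":[0,-5,0],"fingers":0.8},{"delta_pos":[-0.8,0.3,-2],"rot":[0,-6,0],"fingers":0.8},{"delta_pos":[0,0,0],"rot":[0,0,0],"fingers":0.8},{"delta_pos":[0,0,0],"rot":[0,0,0],"fingers":0.8}]'

```text
time_s: 26.5
tcp_pos: [476.0, 159.7, 275.0]
ee_rot: [-0.57, -0.394, -0.365, 0.621]
force: [0.5, 0.0, -0.4]
width: 0.146
```

```bash
python3 st.py 238 12 25
python3 - <<'E'
from h import *
out=[]
pts=[(30,47,36),(30,47,24),(30,47,14)]+[(30-34*t,47+5*t,14) for t in np.arange(1,8)/7]
out=[spoon_pose(q,90,238,12,25) for q in pts]
P=rows_for(out,dp=2,dr=1)
E
```

```text
[476.  159.7 275. ] t 26.5 w 0.1462512640368203 F [ 0.5  0.  -0.4] q [-1.   0.2  0.5  1.6  0.2  1.6 -0.7]
tip pot [28.6 48.6 47.9] cross pot [ 29.3  48.7 219.9] dir [0. 0. 1.] elev 89.7423262188888
end err [-0. -0.  0.] [0. 0. 0.]
{"delta_pos":[1.15,0.04,-0.35],"rot":[0.6,0,0]}
{"delta_pos":[1.09,0,-0.51],"rot":[0,0,0]}
{"delta_pos":[0.9,0,-0.42],"rot":[0,0,0]}
{"delta_pos":[-0.03,-0.48,-0.06],"rot":[0,0,0]}
{"delta_pos":[-0.03,-0.49,-0.07],"rot":[0,0,0]}
{"delta_pos":[-0.03,-0.49,-0.06],"rot":[0,0,0]}
{"delta_pos":[-0.03,-0.48,-0.07],"rot":[0,0,0]}
{"delta_pos":[-0.03,-0.49,-0.06],"rot":[0,0,0]}
{"delta_pos":[-0.03,-0.48,-0.07],"rot":[0,0,0]}
{"delta_pos":[-0.03,-0.49,-0.06],"rot":[0,0,0]}
```

>>> play_rows --targets '[{"delta_pos":[1.15,0.05,-0.35],"rot":[0,0,0],"fingers":0.8},{"delta_pos":[1.1,0,-0.5],"rot":[0,0,0],"fingers":0.8},{"delta_pos":[0.9,0,-0.4],"rot":[0,0,0],"fingers":0.8},{"delta_pos":[0,0,0],"rot":[0,0,0],"fingers":0.8},{"delta_pos":[-0.05,-0.5,-0.05],"rot":[0,0,0],"fingers":0.8},{"delta_pos":[-0.05,-0.5,-0.05],"rot":[0,0,0],"fingers":0.8},{"delta_pos":[0,-0.5,-0.05],"rot":[0,0,0],"fingers":0.8},{"delta_pos":[-0.05,-0.5,-0.05],"rot":[0,0,0],"fingers":0.8},{"delta_pos":[0,-0.5,-0.05],"rot":[0,0,0],"fingers":0.8},{"delta_pos":[0,-0.5,-0.05],"rot":[0,0,0],"fingers":0.8},{"delta_pos":[-0.05,-0.5,-0.05],"rot":[0,0,0],"fingers":0.8},{"delta_pos":[0,0,0],"rot":[0,0,0],"fingers":0.8}]'

```text
time_s: 27.7
tcp_pos: [441.1, 163.0, 242.1]
ee_rot: [-0.569, -0.394, -0.365, 0.622]
force: [-0.9, -3.8, 0.2]
width: 0.149
```

```bash
python3 st.py 238 12 25
python3 - <<'E'
from h import *
i=r.camera_info('wrist');im=r.camera('wrist')
v,P=overlay(im,i,442.5,119,-5.3,'');cv2.imwrite('pics/o5.png',v[0:500,300:1000])
pts=[(-4,50,30),(-2,48,48)]
P=rows_for([spoon_pose(q,90,238,12,25) for q in pts],dp=2,dr=1)
n=9
rows_for([spoon_pose([-2+2*t,48+12*t,48+5*t],90-50*t,238,12,25) for t in np.arange(1,n+1)/n],*P)
E
```

```text
[441.1 163.  242.1] t 27.7 w 0.14939709028966272 F [-0.9 -3.8  0.2] q [-1.1  0.2  0.4  1.7  0.2  1.6 -0.8]
tip pot [-6.8 48.8 15. ] cross pot [ -5.8  48.8 187. ] dir [ 0. -0.  1.] elev 89.66989947161001
end err [0. 0. 0.] [-0. -0.  0.]
{"delta_pos":[-1.42,0.11,0.52],"rot":[0.5,0,0.1]}
{"delta_pos":[-1.55,0.2,0.94],"rot":[0,0,0]}
end err [-0.1 -0.  -0.1] [-0. -0.  0.]
{"delta_pos":[1,0,1.8],"rot":[0,6,0]}
{"delta_pos":[0.9,0,1.9],"rot":[0,5,0]}
{"delta_pos":[1,0.1,1.8],"rot":[0,6,0]}
{"delta_pos":[1,0,1.8],"rot":[0,5,0]}
{"delta_pos":[1,0,1.8],"rot":[0,6,0]}
{"delta_pos":[1,0,1.8],"rot":[0,5,0]}
{"delta_pos":[1.1,0.1,1.7],"rot":[0,6,0]}
{"delta_pos":[1,0,1.8],"rot":[0,5,0]}
{"delta_pos":[1.1,0,1.8],"rot":[0,6,0]}
```

View pics/o5.png

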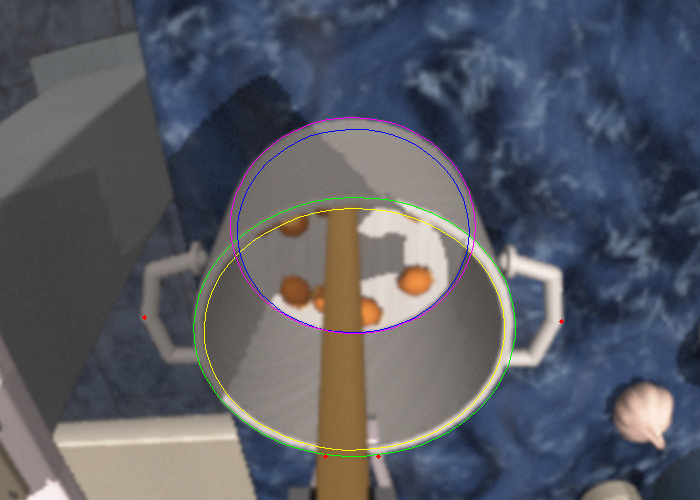

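>>> play_rows --targets '[{"delta_pos":[0,-0.4,0.1],"rot":[0,0,0],"fingers":0.8},{"delta_pos":[0,-0.4,0.1],"rot":[0,0,0],"fingers":0.8},{"delta_pos":[-1.4,0.4,0.6],"rot":[0,0,0],"fingers":0.8},{"delta_pos":[-1.6,0.7,0.8],"rot":[0,0,0],"fingers":0.8},{"delta_pos":[0,0,0],"rot":[0,0,0],"fingers":0.8}]'

```text
time_s: 28.25
tcp_pos: [446.6, 161.5, 278.8]
ee_rot: [-0.569, -0.397, -0.365, 0.621]
force: [0.6, -0.2, -0.4]
width: 0.147
```

```bash
python3 st.py 238 12 25
python3 - <<'E'
from h import *
n=9
rows_for([spoon_pose([0,48+11*t,48+5*t],90-50*t,238,12,25) for t in np.arange(1,n+1)/n])
E
```

```text
[446.6 161.5 278.8] t 28.25 w 0.1468107494246057 F [ 0.6 -0.2 -0.4] q [-1.1  0.2  0.4  1.7  0.3  1.6 -0.7]
tip pot [-0.3 48.8 51.7] cross pot [ -0.   48.  223.7] dir [ 0. -0.  1.] elev 89.7450194423233
end err [-0.1  0.   0.1] [ 0.3 -0.2  0.2]
{"delta_pos":[1.3,0,1.7],"rot":[0,5,0]}
{"delta_pos":[1,0,1.8],"rot":[0,6,0]}
{"delta_pos":[1,0,1.8],"rot":[0,5,0]}
{"delta_pos":[1,-0.1,1.8],"rot":[0,6,0]}
{"delta_pos":[1,0,1.8],"rot":[0,6,0]}
{"delta_pos":[1,0,1.8],"rot":[0,5,0]}
{"delta_pos":[1,0,1.8],"rot":[0,6,0]}
{"delta_pos":[1,0,1.8],"rot":[0,5,0]}
{"delta_pos":[1.1,0,1.8],"rot":[0,6,0]}
```

>>> play_rows --targets '[{"delta_pos":[1.2,0,1.7],"rot":[0,5,0],"fingers":0.8},{"delta_pos":[1,0,1.8],"rot":[0,6,0],"fingers":0.8},{"delta_pos":[1,0,1.8],"rot":[0,5,0],"fingers":0.8},{"delta_pos":[1,-0.1,1.8],"rot":[0,6,0],"fingers":0.8},{"delta_pos":[1,0,1.8],"rot":[0,6,0],"fingers":0.8},{"delta_pos":[1,0,1.8],"rot":[0,5,0],"fingers":0.8},{"delta_pos":[1,0,1.8],"rot":[0,6,0],"fingers":0.8},{"delta_pos":[1,0,1.8],"rot":[0,5,0],"fingers":0.8},{"delta_pos":[1.1,0,1.8],"rot":[0,6,0],"fingers":0.8},{"delta_pos":[0,0,0],"rot":[0,0,0],"fingers":0.8},{"delta_pos":[0,0,0],"rot":[0,0,0],"fingers":0.8}]'

```text
time_s: 29.35
tcp_pos: [429.7, 0.1, 193.9]
ee_rot: [0.361, 0.621, 0.57, -0.398]
force: [-0.7, 0.5, -0.5]
width: 0.148
```

```bash
python3 st.py 238 12 25
python3 - <<'E'
from h import *
i=r.camera_info('wrist');im=r.camera('wrist')
import json;json.dump({k:np.array(v).tolist() for k,v in i.items()},open('wi6.json','w'))
v,P=overlay(im,i,442.5,119,-5.3,'');cv2.imwrite('pics/o6.png',v[0:500,300:1000])
E
```

```text
[429.7   0.1 193.9] t 29.35 w 0.14834918009495024 F [-0.7  0.5 -0.5] q [-0.8 -0.1  1.   2.  -0.3  1.2  0.2]
tip pot [-3.2 57.7 51.7] cross pot [ -2.1 -74.1 162.3] dir [ 0.  -0.8  0.6] elev 40.01295815187367
```

View pics/o6.png

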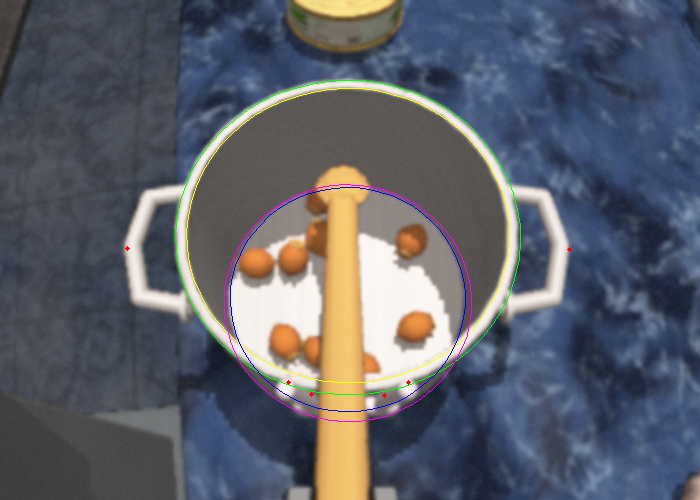

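Nine nuts are visible. The blockers are now left of centre, near (-13,54) and (-10,33), and the right side is clear. I'll bring the head down slightly to the right (x≈+11), pivoting about the rest, then ease it back.

```bash
cat >> h.py <<'E'
def lean_pose(tx,ty,tz,elev,sg=238,off=12,alpha=25,rx=0):
    """tip at pot (tx,ty,tz), handle passes over rest at x=rx"""
    psi=np.arctan2(tx-rx,ty+68)   # tip to +x => rotate cw
    p,Rt=spoon_pose([0,0,0],elev,sg,off,alpha)
    Rz=R.from_euler('z',-psi)
    p=PC+RP.apply([tx,ty,tz])+Rz.apply(p-PC)
    return p,Rz*Rt
E
python3 - <<'E'
from h import *
p,Ro,s=cur()
a=lean_pose(11,58,52,40)
P=rows_for(line(p,Ro,*a,3),dp=2,dr=1)
P=rows_for([lean_pose(11,58+2*t,52-37*t,40) for t in np.arange(1,7)/6],*P,dp=2,dr=1)
P=rows_for([lean_pose(11-6*t,60+2*t,15,40) for t in np.arange(1,4)/3],*P,dp=2,dr=1)
E
```

```text
end err [-0.  0.  0.] [0. 0. 0.]
{"delta_pos":[0.01,-0.09,0.01],"rot":[1.6,0,0.8]}
{"delta_pos":[0,-0.1,0],"rot":[1.6,0,0.9]}
{"delta_pos":[0,-0.09,0.01],"rot":[1.5,0,0.8]}
end err [0. 0. 0.] [-0.  0. -0.]
{"delta_pos":[0.58,0,0.23],"rot":[0,0,0]}
{"delta_pos":[0.57,0,0.23],"rot":[0,0,0]}
{"delta_pos":[0.57,0.01,0.23],"rot":[0,0,0]}
{"delta_pos":[0.57,0,0.23],"rot":[0,0,0]}
{"delta_pos":[0.58,0,0.23],"rot":[0,0,0]}
{"delta_pos":[0.57,0,0.23],"rot":[0,0,0]}
end err [-0.1 -0.  -0. ] [0. 0. 0.]
{"delta_pos":[0.02,0.08,-0.04],"rot":[-0.9,0,-0.4]}
{"delta_pos":[0.03,0.07,-0.05],"rot":[-0.8,0,-0.4]}
{"delta_pos":[0.02,0.07,-0.05],"rot":[-0.8,0,-0.4]}
```

>>> play_rows --targets '[{"delta_pos":[0,-0.1,0],"rot":[1.6,0,0.8],"fingers":0.8},{"delta_pos":[0,-0.1,0],"rot":[1.6,0,0.8],"fingers":0.8},{"delta_pos":[0,-0.1,0],"rot":[1.5,0,0.8],"fingers":0.8},{"delta_pos":[0,0,0],"rot":[0,0,0],"fingers":0.8},{"delta_pos":[0.6,0,0.2],"rot":[0,0,0],"fingers":0.8},{"delta_pos":[0.6,0,0.2],"rot":[0,0,0],"fingers":0.8},{"delta_pos":[0,0,0],"rot":[0,0,0],"fingers":0.8}]'

```text
time_s: 30.1
tcp_pos: [426.5, 2.8, 180.4]
ee_rot: [0.344, 0.646, 0.542, -0.413]
force: [-0.1, 0.3, -0.8]
width: 0.152
```

```bash
python3 st.py 238 12 25; python3 look.py i wrist;  python3 - <<'E'
from h import *
P=rows_for([lean_pose(11,58+2*t,40-25*t,40) for t in np.arange(1,5)/4],dp=2,dr=1)
E
```

```text
[426.5   2.8 180.4] t 30.1 w 0.15164486260397586 F [-0.1  0.3 -0.8] q [-0.8 -0.2  1.   2.1 -0.3  1.1  0.1]
tip pot [ 9.4 59.3 38.1] cross pot [ -1.4 -71.9 148.8] dir [-0.1 -0.8  0.6] elev 40.06130591810564
tcp [426.5   2.8 180.4] t 30.1 w 0.15164486260397586 F [-0.1  0.3 -0.8] q [-0.8 -0.2  1.   2.1 -0.3  1.2  0.1]
vs hover [  4.8  -4.5 121.3] [ -5.1 -63.9   0.8]
end err [ 0. -0.  0.] [-0. -0.  0.]
{"delta_pos":[0.42,0.07,0.27],"rot":[0,0.1,0.2]}
{"delta_pos":[0.59,0,0.22],"rot":[0,0,0]}
{"delta_pos":[0.59,0.01,0.22],"rot":[0,0,0]}
{"delta_pos":[0.58,0,0.22],"rot":[0,0,-0.1]}
```

View pics/wrist_i.png

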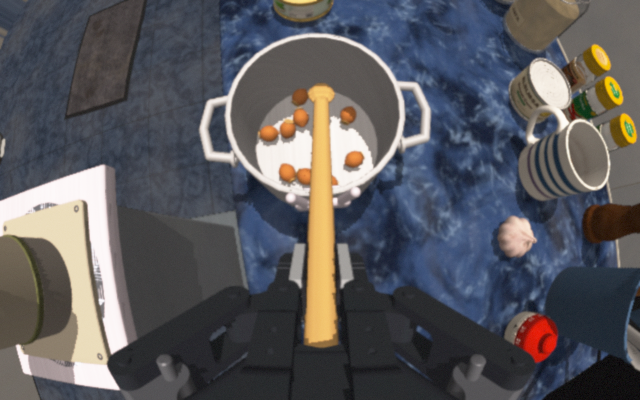

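The head now lies clear to the right of the nuts, and the handle is between the prongs at (293,198) and (353,196). I'll go down.

>>> play_rows --targets '[{"delta_pos":[0.4,0.1,0.25],"rot":[0,0,0],"fingers":0.8},{"delta_pos":[0.6,0,0.2],"rot":[0,0,0],"fingers":0.8},{"delta_pos":[0.6,0,0.2],"rot":[0,0,0],"fingers":0.8},{"delta_pos":[0.4,0,0.15],"rot":[0,0,0],"fingers":0.8},{"delta_pos":[0,0,0],"rot":[0,0,0],"fingers":0.8}]'

```text
time_s: 30.65
tcp_pos: [427.7, 3.5, 159.2]
ee_rot: [0.344, 0.647, 0.541, -0.413]
force: [-0.2, -1.2, -0.2]
width: 0.147
```

```bash
python3 st.py 238 12 25;   python3 - <<'E'
from h import *
P=rows_for([lean_pose(10-4*t,61+2*t,17-4.5*t,40) for t in np.arange(1,4)/3],dp=2,dr=1)
E
```

```text
[427.7   3.5 159.2] t 30.65 w 0.1467206011388812 F [-0.2 -1.2 -0.2] q [-0.8 -0.1  1.   2.1 -0.4  1.1  0.2]
tip pot [10.8 60.2 17. ] cross pot [ -0.2 -71.1 127.6] dir [-0.1 -0.8  0.6] elev 40.03699733785988
end err [ 0.  0. -0.] [-0.  0. -0.]
{"delta_pos":[0.2,0.08,-0.05],"rot":[-1.1,0,-0.3]}
{"delta_pos":[0.16,0.05,0.01],"rot":[-0.5,0,-0.3]}
{"delta_pos":[0.16,0.05,0.01],"rot":[-0.5,0,-0.2]}
```

>>> play_rows --targets '[{"delta_pos":[0.2,0.1,-0.05],"rot":[-0.7,0,-0.3],"fingers":0.8},{"delta_pos":[0.15,0.05,0],"rot":[-0.7,0,-0.3],"fingers":0.8},{"delta_pos":[0.15,0.05,0],"rot":[-0.7,0,-0.2],"fingers":0.8},{"delta_pos":[0,0,0],"rot":[0,0,0],"fingers":0.8},{"delta_pos":[0,0,0],"rot":[0,0,0],"fingers":0.8}]'

```text
time_s: 31.15
tcp_pos: [430.6, 5.6, 155.6]
ee_rot: [0.353, 0.637, 0.553, -0.405]
force: [0.1, -0.0, 0.2]
width: 0.15
```

```bash
python3 st.py 238 12 25;python3 look.py j wrist
```

```text
[430.6   5.6 155.6] t 31.15 w 0.1496975967051434 F [ 0.1 -0.   0.2] q [-0.8 -0.1  1.1  2.1 -0.4  1.1  0.3]
tip pot [ 7.1 63.  13.5] cross pot [  0.8 -68.6 124. ] dir [-0.  -0.8  0.6] elev 40.01271744878454
tcp [430.6   5.6 155.6] t 31.15 w 0.1496975967051434 F [ 0.1 -0.   0.2] q [-0.8 -0.1  1.1  2.1 -0.4  1.1  0.3]
vs hover [  0.7  -7.2 146.2] [ -2.8 -64.    0.3]
```

View pics/wrist_j.png

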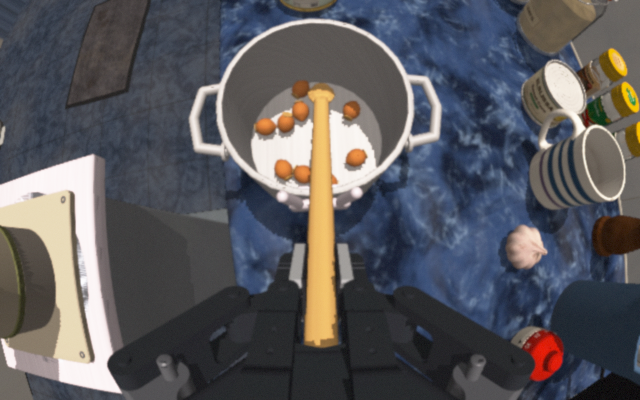

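>>> play_rows --targets '[{"delta_pos":[0.2,0,0.1],"rot":[0,0.4,0],"fingers":0.8},{"delta_pos":[0.2,0,0.1],"rot":[0,0.4,0],"fingers":0.8},{"delta_pos":[0,0,0],"rot":[0,0,0],"fingers":0.8},{"delta_pos":[0,0,0],"rot":[0,0,0],"fingers":0.8}]'

```text
time_s: 31.6
tcp_pos: [430.6, 5.8, 151.3]
ee_rot: [0.349, 0.64, 0.556, -0.4]
force: [0.9, 1.6, 1.4]
width: 0.146
```

```bash
python3 st.py 238 12 25
```

```text
[430.6   5.8 151.3] t 31.6 w 0.14639771589921385 F [0.9 1.6 1.4] q [-0.8 -0.1  1.1  2.1 -0.4  1.1  0.3]
tip pot [ 7.2 65.3 11.8] cross pot [  0.8 -67.9 120.4] dir [-0.  -0.8  0.6] elev 39.16650667952378
```

Contact is light (about 1.5 N), so I'll release. I'll open gently and back out along the tool axis.

>>> play_rows --targets '[{"delta_pos":[0,0,0],"rot":[0,0,0],"fingers":1.7},{"delta_pos":[0,0,0],"rot":[0,0,0],"fingers":2.4},{"delta_pos":[0,0,0],"rot":[0,0,0],"fingers":3.6},{"delta_pos":[0,0,0],"rot":[0,0,0],"fingers":3.6},{"delta_pos":[0,0,0],"rot":[0,0,0],"fingers":3.6},{"delta_pos":[-1,0,0],"rot":[0,0,0],"fingers":3.6},{"delta_pos":[-2,0,0],"rot":[0,0,0],"fingers":3.6},{"delta_pos":[-3,0,0],"rot":[0,0,0],"fingers":3.6},{"delta_pos":[-3,0,0],"rot":[0,0,0],"fingers":3.6},{"delta_pos":[-2,0,0],"rot":[0,0,0],"fingers":3.6},{"delta_pos":[0,0,0],"rot":[0,0,0],"fingers":3.6},{"delta_pos":[0,0,0],"rot":[0,0,0],"fingers":3.6}]'

```text
time_s: 32.8
tcp_pos: [423.8, -42.1, 250.4]
ee_rot: [0.349, 0.64, 0.555, -0.4]
force: [0.1, 1.0, -0.2]
width: 0.422
```

```bash
python3 st.py >/dev/null
python3 - <<'E'
from h import *
i=r.camera_info('wrist');im=r.camera('wrist')
v,P=overlay(im,i,442.5,119,-5.3,'')
d=lambda s:np.array([7.2,65,10.5])+s*np.array([-7/285*1.3,-.775,.63])
for s in(0,172,285): cv2.circle(v,P(d(s)),4,(255,255,0),1)
cv2.imwrite('pics/o7.png',v[0:600,250:1050])
im=r.camera('scene');cv2.imwrite('pics/s7.png',im[:,:,::-1])
s=r.observe();print(s['time_s'],s['force'],s['tcp_pos'])
E
```

```text
32.9 [ 0.5  0.8 -0.1] [423.3 -41.5 249.5]
```

View pics/o7.png

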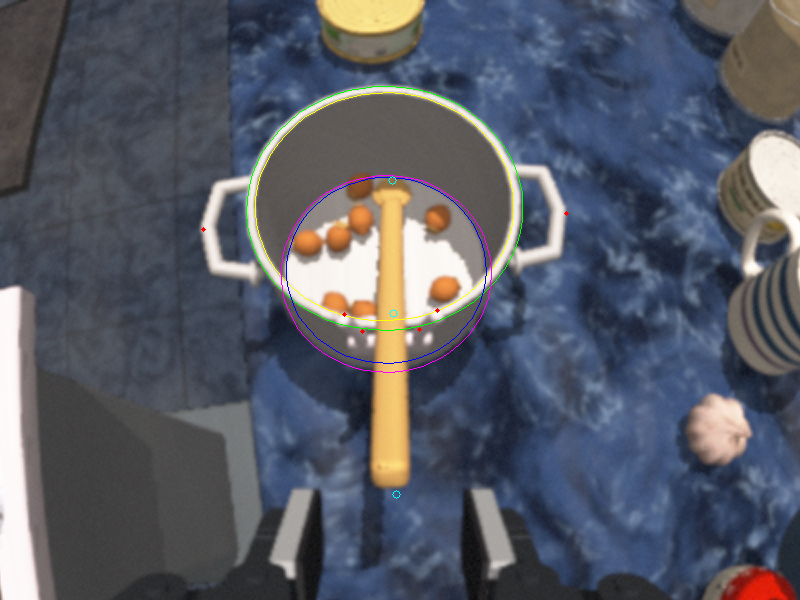

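View pics/s7.png

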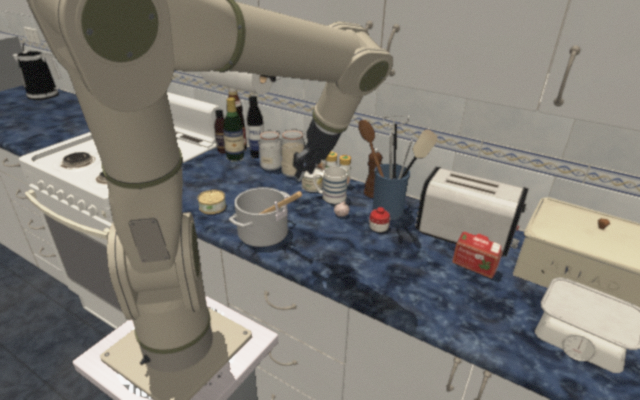

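The spoon leans in the rest with its head at the opposite wall, and eight nuts are visible. I'll back away further and check for the ninth.

>>> play_rows --targets '[{"delta_pos":[-3,0,-1.5],"rot":[0,-4,0],"fingers":3.6},{"delta_pos":[-3.5,0,-1.5],"rot":[0,-5,0],"fingers":3.6},{"delta_pos":[-3.5,0,-1.5],"rot":[0,-6,0],"fingers":3.6},{"delta_pos":[-3.5,0,-1],"rot":[0,-6,0],"fingers":3.6},{"delta_pos":[0,0,0],"rot":[0,0,0],"fingers":3.6},{"delta_pos":[0,0,0],"rot":[0,0,0],"fingers":3.6}]'

```text
time_s: 33.5
tcp_pos: [424.9, -32.2, 395.3]
ee_rot: [0.445, 0.555, 0.483, -0.51]
force: [0.4, -1.5, -0.7]
width: 0.419
```

Run:
```python
from h import *
i=r.camera_info('wrist');im=r.camera('wrist')
v,P=overlay(im,i,442.5,119,-5.3,'')
cv2.imwrite('pics/o8.png',v[0:600,250:1050]);cv2.imwrite('pics/w8.png',cv2.resize(im[:,:,::-1][0:200,220:420],None,fx=3,fy=3,interpolation=cv2.INTER_CUBIC))
im=r.camera('top');cv2.imwrite('pics/t8.png',im[:,:,::-1])
r.camera('scene')
for n,z in dict(tin=0,garlic=0,egg_timer=0,pot=0).items():
    for c in('scene','top'):
        l=r.spot_point(n,c)
        if l: print(n,c,np.array(l[0]['at'])*[640,400])
for n in('spoon_cross','spoon_end'):
    rs=[]
    for c in('scene','wrist'):
        l=r.spot_point(n,c)
        if l:rs.append(ray(c,l[0]['at'], i if c=='wrist' else None))
    if len(rs)==2:
        x,e=tri(rs);print(n,RP.inv().apply(x-PC),np.array(e))
s=r.observe();print(s['time_s'],s['force'],s['tcp_pos'])
```

```text
tin scene [214.1 205.7]
tin top [204.  239.7]
garlic scene [340.7 209.7]
garlic top [269.8 233.6]
egg_timer scene [380.4 223.8]
egg_timer top [262.4 249.7]
pot scene [263.  228.9]
pot top [268.3 239.8]
spoon_cross [  0.5 -63.6 109.6] [1.9 1.9]
spoon_end [  -4.4 -149.   196.5] [0.6 0.6]
34.25 [ 0.3 -0.1 -1.1] [424.8 -33.1 395.9]
```

View pics/o8.png

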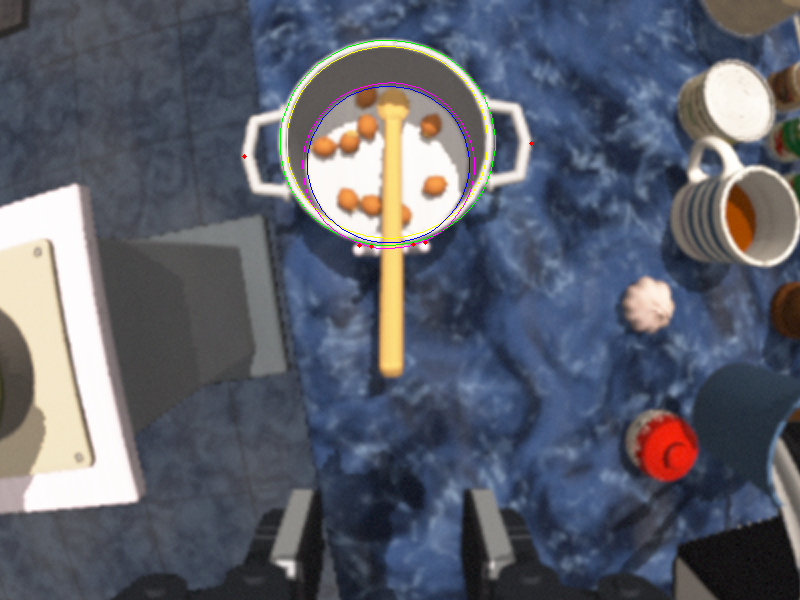

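View pics/w8.png

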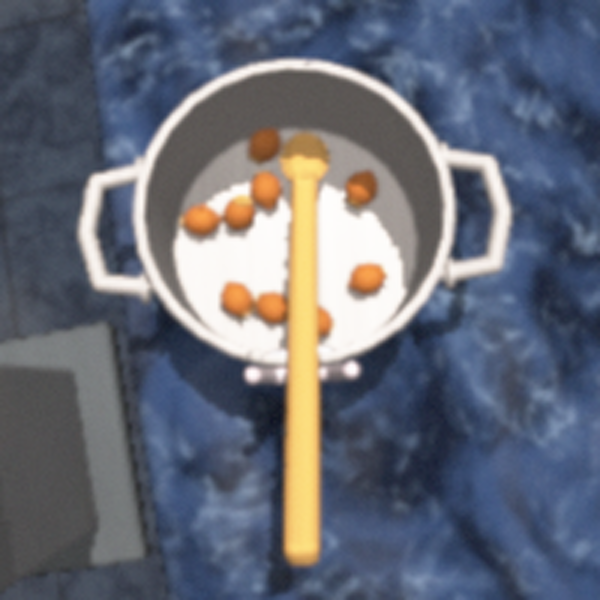

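```bash
python3 -c "
from plant import r
print(r.close_job())"
```

```text
the job is handed in; nothing more can be done
None
```

I carried out every step in order and handed the job in at about 34 s of the 59 s allowed.

- **First lean:** I picked the spoon up, leaned it in the rest between the prongs, and let go.
- **Stirring:** I took it again near the handle end and held it upright to within about 1°. I stirred two turns (about 740°) clockwise, with the head at radius 26–28 mm and the tip about 6 mm above the pot floor.
- **Extra move:** After stirring, two nuts lay where the tip has to stand. I cleared them with one short counter-clockwise sweep along the wall, about 40°, which pressed with under 4 N.
- **Second lean:** I leaned the spoon in the rest again, let go, and withdrew the arm.

**Final checks**
- The last close picture showed all nine nuts in the pot and the handle between the prongs. The head is against the far wall, about 7 mm to one side of straight opposite the rest.
- The measured handle end puts the lean at about 49–51° from upright.
- The pot overlay still matched its starting position within about 2 mm.
- The scene camera put the tin, garlic bulb and egg timer within about 3 px of where they started.

**Readings that disagreed:** In the last top view the networks put the garlic and egg timer on the pot. The other views contradicted this, so I took it as a false report.

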